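# Fish the wash basket out of the deep rinse tank with the hook rod

## Robot

A 6-joint arm with a two-finger parallel gripper is mounted at the origin on the work surface. World frame = base frame: x ahead of the robot, y to its left, z up, the work surface at z = 0. Lengths are in m, angles in rad, forces in N, time in s.
With the tool pointing down it reaches from about 0.375 to 0.9 m from the base axis. Payload 3.1 kg.
Tool frame: the origin (TCP) lies at the very end of the fingers, on their centre line; the grasp point (between the pads) lies env.hold_point_z behind it (env.hold_point_z is the distance from the TCP to the grasp point, in m); z points along the fingers, y is the direction in which the jaws open and shut (so a half turn about z gives the same grasp; the last joint's range is limited). The gripper opens to 87 mm and grips with 3 to 60 N. Pads are 19 mm wide; open, the fingers measure 117 mm over their backs; the gripper's body (75 mm by 190 mm) begins 51 mm behind the grasp point.
Start: joints at [0.95, 0.527, 1.433, -0, 1.181, -0.178], TCP at [0.268, 0.565, 0.223] pointing down, gripper open.
Joint ranges: [-3.08, 3.08], [-0.75, 2.2], [0.22, 2.44], [-1.43, 4.57], [0, 2.65], [-2.85, 2.85]. Speed limits (rad/s): [2.79, 2.79, 3.14, 3.14, 3.14, 3.14].

## Interface

Orientations are given as a 3x3 rotation matrix whose columns are the frame's x, y, z axes.
In Python, from cell import sensors, grab_frame, env gives the robot as it stands. The module is installed in compiled form; this text tells all that it offers.
- The arm moves only by the tool jog_arm, never from a script. Its argument "moves" is text: rows parted by semicolons, each of 4 numbers parted by spaces: the shift along the tool's x, y, z in cm, then the turn about the tool's z in rad. A call has 1 to 20 rows; each row shifts and turns the commanded pose from where the row before left it, along the tool's axes as they then stand; what a row does not reach is not made up. A row lasts 1/10 s, in which the tool goes at most 50 mm and 8.59 degrees, less where a joint would pass 70% of its speed; a pose out of reach is approached as far as the arm can. A call with a gripper value outside its range is refused whole. "claw" is the opening, from -1 (shut) to 1 (fully open), so that 0 is half open, set as the call begins (left out, the last holds). The fingers move at their own pace and stop on an object; "grip_force" is the grip in N (left out, the last holds). Time passes only in rows, so rows that do not move let the fingers close. It gives the time, the measured TCP pose, the force and the opening at its end, in the units of the state.
- sensors.get_state(): the state, without advancing time (a new reading comes with each control period).
- grab_frame(name): name is "scene" or "side" or "wrist"; returns a dict with "color" (480x640x3 uint8, red, green, blue), "fx", "fy", "cx", "cy" (pixels), "k1" (the pictures are not rectified: a ray, as slopes to the right and down, at radius r is drawn at 1 + k1 r^2 times it, then the intrinsics apply), "R" (3x3) and "t" (3): a world point X has camera coordinates R X + t; the wrist camera has in their place "mount" (4x4, takes a point from camera to tool coordinates, whose origin is the TCP and whose axes are the flange's). Camera axes: x right, y down, z forward; pixel columns grow to the right and rows downward; lengths in m; the calibration is good to about 2 mm. A picture is of the moment at which its call begins: read the wrist's pose just before it. There is no depth.
- env.finish_job(): hands the job in, once; it reports no verdict.
The state is a dict: "clock": time; "joint_positions": joint angles; "qvel": joint speeds; "tau": joint torques, N m; "ee_pos": TCP position; "orientation": TCP orientation; "contact_force": force on the tool from outside, world axes, zero at the start; "moment": the same for the moment, N m; "grip_width": finger opening in m.
Only numpy, scipy, OpenCV 4.12 (cv2) and the standard library are available. Lean on these libraries where they do the work, as an engineer would, in place of code of your own. Each camera call takes 0.05 s, during which the arm holds its last target.

## Task

Take the hook rod from its rest and fetch the green wash basket out of the deep rinse tank with it: hook its wire loop, slide it along under the red hold-down bars, feeling gently for the gap where it comes free, and lift it out without ever pulling or pushing hard. Stand the basket gently upright on the drain tray, off the hook, never touching it with the gripper itself. Then hang the hook rod back in its rest and let go, leaving everything else where it is.

Things in the scene. Friction and masses are not known exactly. Their poses are not given: they have to be found in the camera images.
- tank: Fixed stainless rinse tank, open on top, clear wall on its +x side. Outside 112 (x) by 248 (y) mm, 165 high; walls 4, floor 6 thick. Origin: centre of its underside; z up, y along its length.
- tank_ledges (a point): Tank's axes, its centre, 66 mm up: level with the tops of two ledges, 22 mm wide, along the long walls. They leave a 60 mm wide open lane in the middle (x = 0). The basket hangs on them by its shoulder plate, at y = -52 to -38 mm in the tank's frame.
- tank_bars (a point): Tank's axes, its centre, 86 mm up: level with the undersides of the red hold-down bars (22 wide, 6 thick) over the ledges. They stop the basket after 14 mm of lift, but for one 36 mm gap, its middle at y = 0 to +75 mm (adjustable, not measured). Bars are sprung: lift from about 3 N, 1 mm per 2 N, solid after 6 mm; ends stick out of the tank by up to 80 mm.
- basket_loop (a point): Middle of the top of the green basket's loop (wire 6 mm thick, point on its centre line): an arch in the basket's x-z plane, level for 12 mm, then sloping down to legs 24 mm either side. Free opening below the middle: 39 mm high. Axes: z up, y along the tank (as the tank's at the start).
- basket_shoulder (a point): Centre of the upper face of the basket's white slippery plastic shoulder plate (88 in x, 18 in y, 6 thick), 42 mm below basket_loop. Only this plate is too wide for the lane; it must pass up through the gap in the bars.
- basket_base (a point): Centre of the green basket's underside, 88 mm below basket_loop; same axes. Its box is 48 (x) by 70 (y) by 40 mm high, with carrots in it; 0.2 to 0.33 kg.
- rod_grip (a point): Centre of the hook rod's square blue handle, 18 by 18 mm and 54 high: the place to grip. Axes: z up along the stem, x the way the hook arm points. About 0.15 kg.
- rod_hook (a point): Foot of the hook rod's stem, on its axis, 118 mm below rod_grip; same axes. Stem, arm and tip are round, 8 mm thick. The arm runs level from here along +x to x = 30 mm, where the tip turns up, ending 14 mm above this point. The collar (34 by 34 by 6 mm) has its underside 85 mm above this point.
- rest_slot (a point): Rod rest (fixed wooden stand): point on the fork's upper face, 105 mm above the table, where the stem stands while the rod hangs by its collar. Slot 16 mm wide, open to the rest's -x: from 35 mm in front (-x) to 28 mm behind. Prongs 22 wide, 8 thick. At the start the rod hangs here, hook arm about along the rest's +y; lift it a little and take it out to -x.
- rest_foot (a point): Rod rest's foot, on the table below rest_slot: plate 8 mm thick, 90 wide (y), from 45 mm in front to 55 mm behind; an upright behind (+x) carries the fork. Same axes.
- tray_floor (a point): Centre of the fixed white drain tray's floor, 5 mm above the table. Tray 170 (x) by 140 (y) mm, walls 4 thick, rim 14 above the table.
- bowl_rim (a point): Glass bowl, 140 mm wide, 60 high: centre of its mouth. Bystander.
- mug_rim (a point): White mug, 80 mm wide, 90 high: centre of its mouth. Bystander.
- jar: Amber jar, 70 mm wide, 110 high; origin under its centre. Bystander.
- brush: Brush lying on the table; origin under its middle. Bystander.
- spare_basket: Empty blue basket of the same make standing on the table; origin under its centre. Bystander, not the one to fetch.
Mind the look-alikes: they are no part of the job. Of the things that look like the part that bears rod_grip, the smaller one is meant. What is shaped like the part that bears rest_slot but turquoise is not meant.

How it is judged:
By the outcome, as a careful person would: the job done as asked, in the order asked, and still so for the second after the job is handed in, with the robot touching nothing.
It also fails if it takes over 72 s, if anything falls off the work surface, if the arm or the gripper's body presses on something with over 40 N, if the wrist force passes 120 N, or if a joint passes its speed limit or range.

## Working session

There is one attempt and no reset: what is moved stays moved. The work goes in short steps, Python scripts to look and compute and a tool call to move; the robot and the scene stay as the last step left them, time stands still between calls to the robot, and variables do not carry over. Pictures are saved under pics/ and viewed, and the job is handed in when it is done.

Besides the shell and the picture viewer there is one more tool, called after "Emit:" as name(argument=value, ...), one argument or row to a line, values as JSON. jog_arm: Moves the arm, as the interface text tells. Its arguments: {"type":"object","properties":{"moves":{"type":"string"},"claw":{"type":"number"},"grip_force":{"type":"number"}},"required":["moves"]}

```bash
ls; mkdir -p pics
python3 - <<'E'
from cell import sensors, grab_frame, env
import cv2, numpy as np
print(sensors.get_state()); print(env.hold_point_z)
for n in ["scene","side","wrist"]:
    f=grab_frame(n); cv2.imwrite(f"pics/{n}0.png",f["color"][:,:,::-1])
    print(n,{k:v for k,v in f.items() if k!="color"})
E
```

```text
pics
{'clock': 0.0, 'joint_positions': array([ 9.49454386e-01,  5.28478757e-01,  1.43390078e+00,  6.99045690e-06,
        1.18139172e+00, -1.78489509e-01]), 'qvel': array([ 0.00131965,  0.00060085,  0.00166007, -0.00078199, -0.00010941,
       -0.00133131]), 'tau': array([ 6.97074320e-04, -4.40037274e+01, -1.76597339e+01,  6.34125411e-02,
        5.82309254e-02, -1.99384071e-04]), 'ee_pos': array([0.26735674, 0.56411971, 0.22156439]), 'orientation': array([[-9.03531630e-01,  4.28519511e-01, -1.27348138e-03],
       [ 4.28521223e-01,  9.03529987e-01, -1.76765274e-03],
       [ 3.93154927e-04, -2.14284396e-03, -9.99997627e-01]]), 'contact_force': array([-0.07947685, -0.14045182,  0.58209365]), 'moment': array([-0.03274538, -0.01430133, -0.00485647]), 'grip_width': 0.08691168448927414}
0.0187
scene {'fx': 472.35420249256504, 'fy': 472.35420249256504, 'cx': 324.6705772620719, 'cy': 231.93534598256485, 'k1': -0.11270630093095083, 'R': array([[ 0.62457983,  0.78083282,  0.01414728],
       [ 0.67200693, -0.52812557, -0.51912433],
       [-0.39787778,  0.33374165, -0.85458164]]), 't': array
[... 167 characters left out ...]
78801333, 'R': array([[-0.9828815 , -0.184235  , -0.00118857],
       [-0.14086528,  0.75563364, -0.63966771],
       [ 0.1187473 , -0.62855013, -0.76865064]]), 't': array([0.54022995, 0.2229988 , 1.18517302])}
wrist {'fx': 414.11767495874625, 'fy': 414.11767495874625, 'cx': 322.8706509603388, 'cy': 246.57923241125852, 'k1': -0.050242152355047004, 'mount': array([[-7.79037057e-04, -9.53687027e-01, -3.00799681e-01,
         8.24414140e-02],
       [ 9.99999635e-01, -6.37837417e-04, -5.67618632e-04,
         3.72944064e-04],
       [ 3.49469234e-04, -3.00800013e-01,  9.53687176e-01,
        -1.62542697e-01],
       [ 0.00000000e+00,  0.00000000e+00,  0.00000000e+00,
         1.00000000e+00]])}
```

View pics/scene0.png

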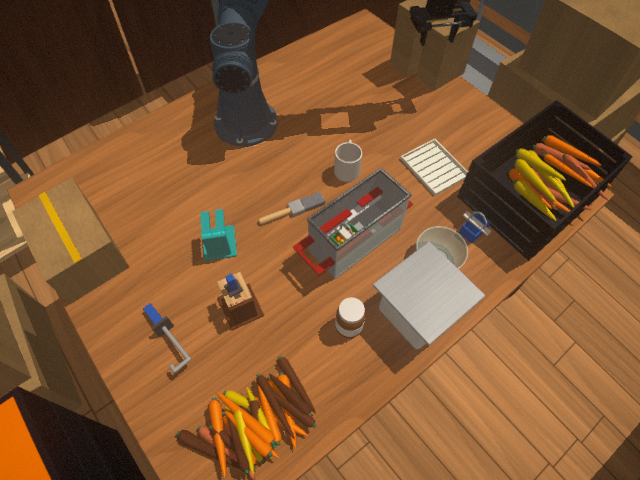

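View pics/side0.png

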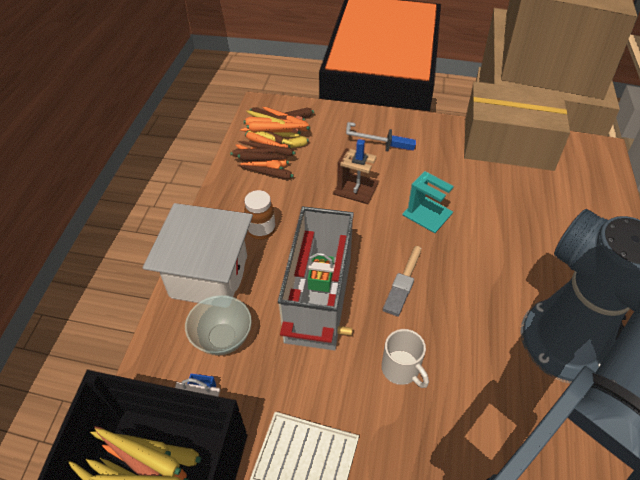

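View pics/wrist0.png

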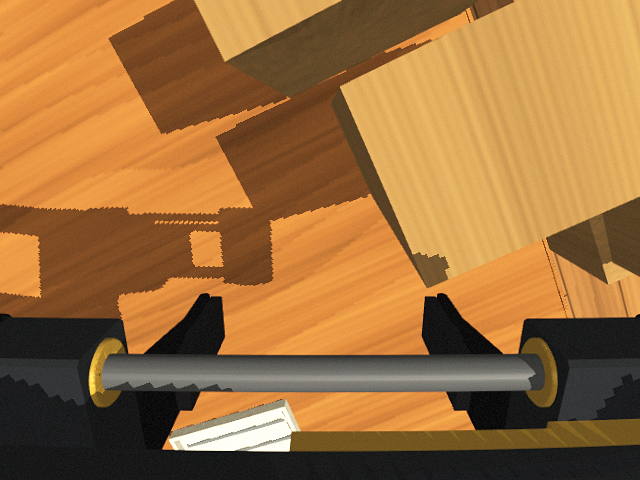

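Scene view: the wooden rest with the rod is near (237,290) and the decoy rod lies at (165,340). The tank is near (360,220), the tray at (434,165), and the turquoise decoy rest at (217,235). I'll zoom in on these.

```bash
cat > h.py <<'E'
import numpy as np, cv2
from cell import sensors, grab_frame, env
def cam(n):
    s=sensors.get_state(); f=grab_frame(n)
    if n=="wrist":
        R=np.array(s["orientation"]);p=np.array(s["ee_pos"]);M=np.array(f["mount"])
        Rc=R@M[:3,:3]; C=R@M[:3,3]+p
        f["R"]=Rc.T; f["t"]=-Rc.T@C
    return f
def save(f,name,box=None,s=1):
    im=f["color"][:,:,::-1]
    if box: im=im[box[1]:box[3],box[0]:box[2]]
    im=cv2.resize(im,None,fx=s,fy=s,interpolation=cv2.INTER_CUBIC) if s!=1 else im
    cv2.imwrite("pics/"+name,im)
def K(f): return np.array([[f["fx"],0,f["cx"]],[0,f["fy"],f["cy"]],[0,0,1.]]), np.array([f["k1"],0,0,0.])
def proj(f,X):
    k,d=K(f); r,_=cv2.Rodrigues(np.array(f["R"]))
    return cv2.projectPoints(np.atleast_2d(np.array(X,float)),r,np.array(f["t"],float),k,d)[0][:,0]
def ray(f,uv):
    k,d=K(f); n=cv2.undistortPoints(np.array([[uv]],float),k,d)[0,0]
    R=np.array(f["R"]);C=-R.T@np.array(f["t"]); v=R.T@np.array([n[0],n[1],1]); return C,v/np.linalg.norm(v)
def onz(f,uv,z):
    C,v=ray(f,uv); return C+v*(z-C[2])/v[2]
def tri(fa,ua,fb,ub):
    A=np.zeros((3,3));b=np.zeros(3);L=[]
    for f,u in((fa,ua),(fb,ub)):
        C,v=ray(f,u);P=np.eye(3)-np.outer(v,v);A+=P;b+=P@C;L.append((C,P))
    X=np.linalg.solve(A,b); return X,[1e3*np.linalg.norm(P@(X-C)) for C,P in L]
def calib(): # stored camera
    import pickle; return pickle.load(open("cams.pkl","rb"))
E
python3 - <<'E'
from h import *
import pickle
a=cam("scene");b=cam("side")
pickle.dump({"scene":a,"side":b},open("cams.pkl","wb"))
save(a,"s_rest.png",(190,190,310,340),4);save(b,"d_rest.png",(310,100,470,240),4)
save(a,"s_tank.png",(280,150,430,290),5);save(b,"d_tank.png",(250,190,390,360),4)
save(a,"s_tray.png",(390,130,500,250),4);save(b,"d_tray.png",(170,360,400,480),3)
E
```

```text
(no output)
```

View pics/s_rest.png

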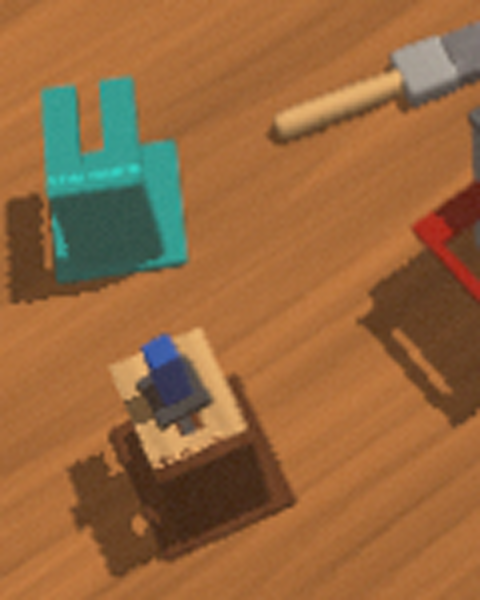

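View pics/d_rest.png

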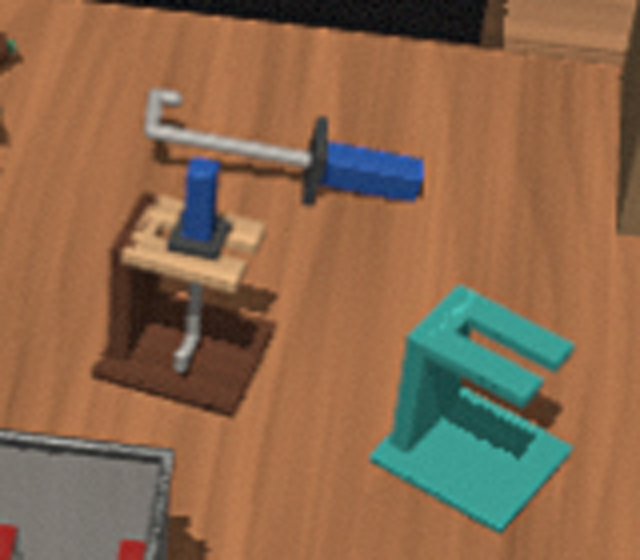

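View pics/s_tank.png

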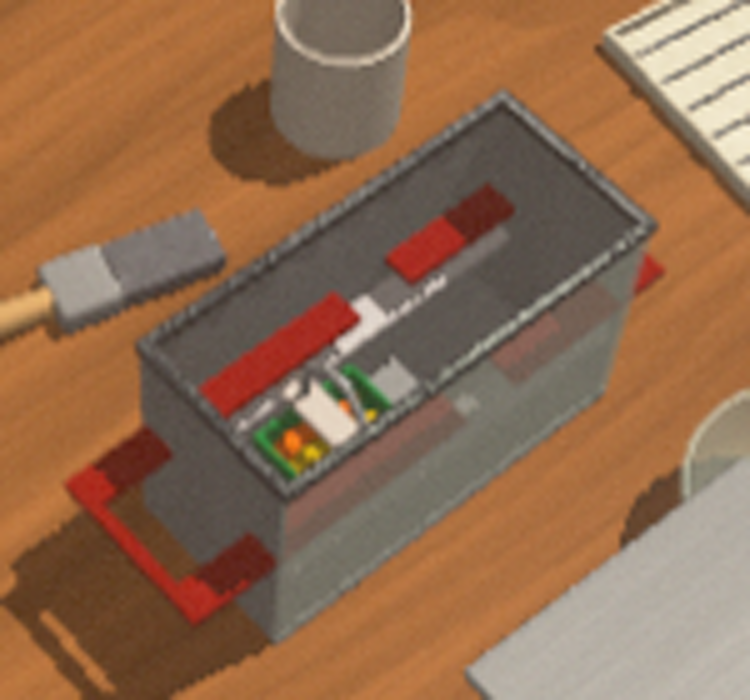

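View pics/d_tank.png

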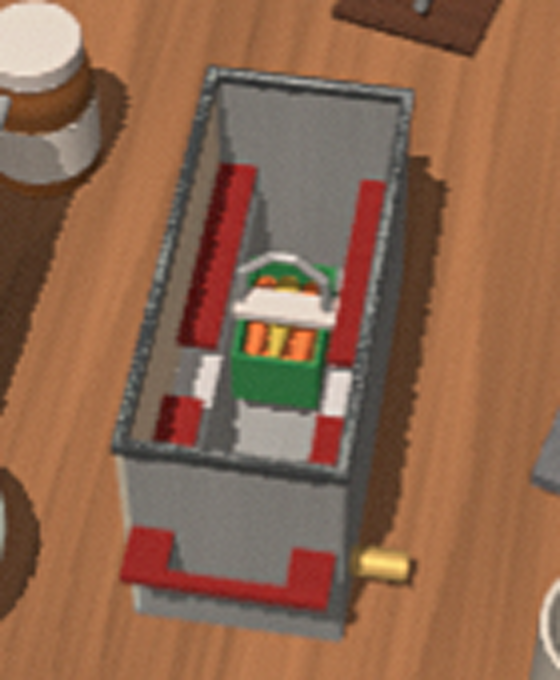

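View pics/s_tray.png

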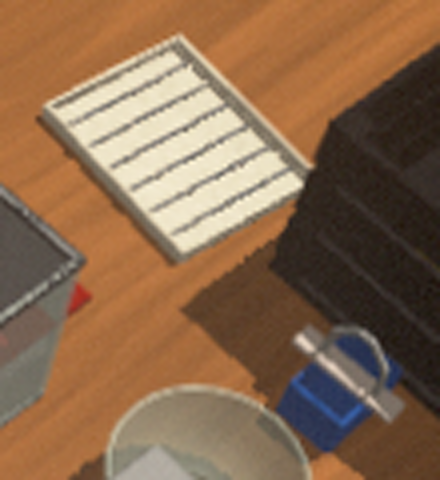

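View pics/d_tray.png

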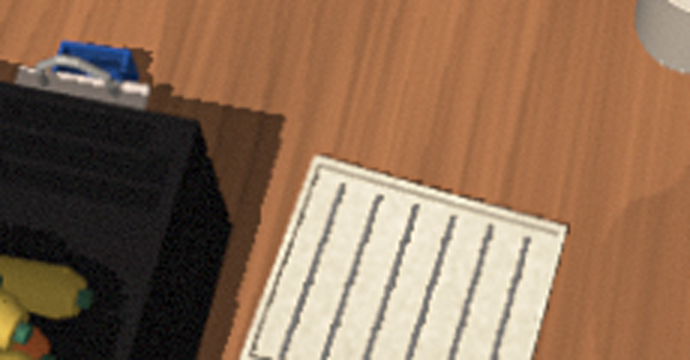

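Run:
```python
from h import *
np.set_printoptions(precision=4,suppress=True)
c=calib();a=c["scene"];b=c["side"]
S=lambda u,v:(280+u/5,150+v/5)
D=lambda u,v:(250+u/4,190+v/4)
print("tank rim scene");P=[]
for p in[(503,92),(655,222),(290,495),(138,345)]: P.append(onz(a,S(*p),.165));print(P[-1])
P=np.array(P);print(P.mean(0),np.linalg.norm(P-np.roll(P,-1,0),axis=1))
print("side");P=[]
for p in[(345,478),(115,452),(210,68),(412,90)]: P.append(onz(b,D(*p),.165));print(P[-1])
P=np.array(P);print(P.mean(0),np.linalg.norm(P-np.roll(P,-1,0),axis=1))
# loop top
print("loop",tri(a,S(333,368),b,D(280,256)))
S2=lambda u,v:(190+u/4,190+v/4); D2=lambda u,v:(310+u/4,100+v/4)
print("handle top",tri(a,S2(158,344),b,D2(203,162)))
for p in[(108,367),(203,327),(248,438),(152,475)]: print("fork s",onz(a,S2(*p),.105))
for p in[(152,195),(266,228),(240,288),(122,254)]: print("fork d",onz(b,D2(*p),.105))
print("hooktip", tri(a,S2(185,425),b,D2(182,365)))
S3=lambda u,v:(390+u/4,130+v/4);D3=lambda u,v:(170+u/3,360+v/3)
for p in[(180,35),(312,172),(178,262),(42,110)]: print("tray s",onz(a,S3(*p),.014))
for p in[(318,157),(567,227)]: print("tray d",onz(b,D3(*p),.014))
```

```text
tank rim scene
[0.5058 0.1136 0.165 ]
[0.6165 0.1182 0.165 ]
[ 0.6242 -0.1301  0.165 ]
[ 0.513  -0.1352  0.165 ]
[ 0.5649 -0.0084  0.165 ] [0.1109 0.2484 0.1113 0.2489]
side
[0.5063 0.1165 0.165 ]
[0.6165 0.1223 0.165 ]
[ 0.6244 -0.1304  0.165 ]
[ 0.5131 -0.1345  0.165 ]
[ 0.5651 -0.0065  0.165 ] [0.1104 0.2528 0.1114 0.2511]
loop (array([ 0.5656, -0.0465,  0.1192]), [np.float64(4.015243413867641), np.float64(4.015243413867714)])
handle top (array([ 0.5292, -0.3706,  0.1699]), [np.float64(1.2069809554331943), np.float64(1.206980955433147)])
fork s [ 0.4891 -0.3944  0.105 ]
fork s [ 0.5021 -0.334   0.105 ]
fork s [ 0.5797 -0.3536  0.105 ]
fork s [ 0.5644 -0.4113  0.105 ]
fork d [ 0.5658 -0.4077  0.105 ]
fork d [ 0.4894 -0.3899  0.105 ]
fork d [ 0.4984 -0.3317  0.105 ]
fork d [ 0.5756 -0.3487  0.105 ]
hooktip (array([ 0.522 , -0.3613,  0.0121]), [np.float64(14.78046801350984), np.float64(14.780468013509866)])
tray s [0.4429 0.4322 0.014 ]
tray s [0.6043 0.4123 0.014 ]
tray s [0.5998 0.2677 0.014 ]
tray s [0.4318 0.2883 0.014 ]
tray d [0.5954 0.2784 0.014 ]
tray d [0.4285 0.2951 0.014 ]
```

Run:
```python
from h import *
np.set_printoptions(precision=4,suppress=True)
c=calib();a=c["scene"];b=c["side"]
S=lambda u,v:(280+u/5,150+v/5)
D=lambda u,v:(250+u/4,190+v/4)
ct=np.array([.565,-.0075]);y=np.array([-.0297,.9996]);x=np.array([.9996,.0297])
T=lambda X:(1e3*np.array([(X[:2]-ct)@x,(X[:2]-ct)@y])).round(1)
for p in[(180,345),(222,347),(163,397),(205,400),(330,362),(353,365),(318,418),(343,418)]: print("side",T(onz(b,D(*p),.092)))
for p in[(358,308),(330,290),(388,258),(412,283)]: print("scene",T(onz(a,S(*p),.092)))
print("loop",T(tri(a,S(333,368),b,D(280,256))[0]),T(onz(b,D(280,256),.115)),T(onz(a,S(333,368),.115)))
# predicted
for ly in(-52,-45,-38):
    X=np.r_[ct+y*ly/1e3,.117]; u=proj(a,X)[0];v=proj(b,X)[0]; print(ly,(u-[280,150])*5,(v-[250,190])*4)
save(a,"loop_s.png",(320,205,375,250),12);save(b,"loop_d.png",(300,240,345,290),12)
```

```text
side [49.7 10.2]
side [27.2  8. ]
side [52.1 44.7]
side [30.  43.1]
side [-31.2   8.8]
side [-43.6   8.9]
side [-30.3  45.2]
side [-43.2  43.2]
scene [-36.1   7.8]
scene [-54.3   4. ]
scene [-49.8  42.1]
scene [-29.5  41. ]
loop [ -0.6 -39. ] [  3.5 -40. ] [ -6.3 -38.3]
-52 [321.4724 388.5045] [289.857  237.2301]
-45 [331.7164 381.0373] [287.805  247.2529]
-38 [341.9176 373.601 ] [285.738  257.3492]
```

View pics/loop_s.png

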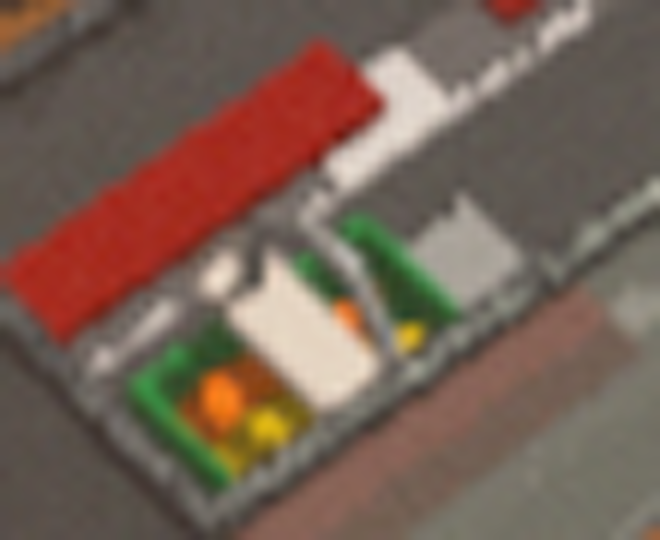

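View pics/loop_d.png

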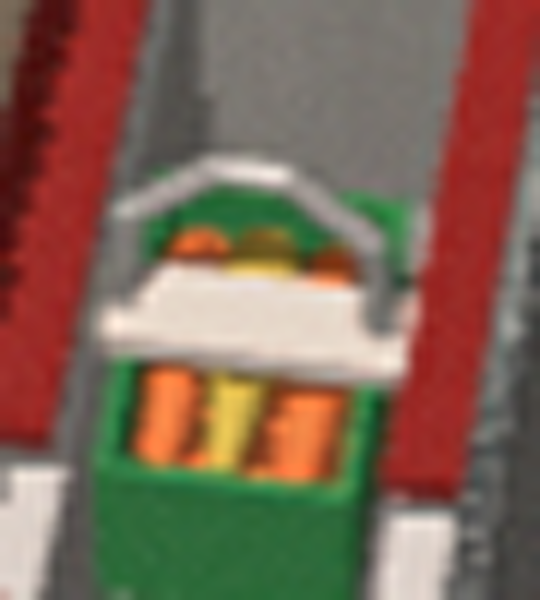

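Emit:
jog_arm(
  moves="0 -2 -3 0; 0 -4 -2 0; 0 -4 0 0.1; 0 -4 0 0.1; 0 -4 0 0.1; 0 -4 0 0.1",
)

```text
clock: 0.85
ee_pos: [0.1525, 0.3771, 0.2725]
orientation: [[-0.662, 0.75, 0.0], [0.75, 0.662, 0.0], [-0.0, 0.0, -1.0]]
contact_force: [-0.2, -0.0, 0.5]
grip_width: 0.0876
```

Gap spans tank y ≈ +8 to +43 mm, centre about +26. The loop is at tank y ≈ -39. Both agree with the given ranges. I'll add a row-planning helper.

```bash
cat >> h.py <<'E'
def cur():
    s=sensors.get_state(); R=np.array(s["orientation"]); return np.r_[s["ee_pos"],np.arctan2(R[1,0],R[0,0])],s
def plan(wps,step=40.,start=None,turn=.12):
    p=cur()[0] if start is None else np.array(start,float)
    out=[]
    for w in wps:
        w=list(w); st=w.pop() if len(w)==5 else step
        w=np.array(w,float); d=w-p; n=max(1,int(np.ceil(max(np.linalg.norm(d[:3])*1e3/st,abs(d[3])/turn)-1e-6)))
        tx=ty=tz=tt=0
        for i in range(n):
            rem=(w-p)/(n-i)
            th=p[3];X=np.array([np.cos(th),np.sin(th)]);Y=np.array([np.sin(th),-np.cos(th)])
            r=[round(rem[:2]@X*100,2),round(rem[:2]@Y*100,2),round(-rem[2]*100,2),round(-rem[3],3)]
            out.append("%g %g %g %g"%tuple(r))
            p=p+np.r_[(X*r[0]+Y*r[1])/100,-r[2]/100,-r[3]]
    print(len(out),"rows ->",p.round(4)); print("; ".join(out))
E
python3 - <<'E'
from h import *
plan([(.40,.12,.27,1.7),(.50,-.28,.27,1.34),(.529,-.3705,.25,1.34)],step=45)
E
```

```text
21 rows -> [ 0.529  -0.3705  0.25    1.3397]
-4.46 0.19 0.03 0.074; -4.43 0.52 0.03 0.074; -4.38 0.85 0.03 0.074; -4.3 1.17 0.03 0.074; -4.21 1.49 0.03 0.074; -4.08 1.79 0.03 0.075; -3.94 2.1 0.04 0.074; -3.77 2.38 0.03 0.075; -4.1 0.48 0 0.036; -4.08 0.62 0 0.036; -4.05 0.77 0 0.036; -4.02 0.92 0 0.036; -3.98 1.06 0 0.036; -3.94 1.2 0 0.036; -3.9 1.34 0 0.036; -3.85 1.49 0 0.036; -3.79 1.62 0 0.036; -3.73 1.76 0 0.036; -2.72 1.63 0.67 -0; -2.71 1.63 0.67 -0; -2.72 1.63 0.66 -0
```

Emit:
jog_arm(
  moves="-4.4 0.2 0 0.075; -4.4 0.5 0 0.075; -4.4 0.8 0 0.075; -4.3 1.2 0 0.075; -4.2 1.5 0 0.075; -4.1 1.8 0 0.075; -3.9 2.1 0 0.075; -3.8 2.4 0 0.075; -4.1 0.5 0 0.035; -4.1 0.6 0 0.035; -4 0.8 0 0.035; -4 0.9 0 0.035; -4 1.1 0 0.035; -3.9 1.2 0 0.035; -3.9 1.3 0 0.035; -3.8 1.5 0 0.035; -3.8 1.6 0 0.035; -3.7 1.8 0 0.035; -2.7 1.6 0 0; -2.7 1.6 0 0",
)

```text
clock: 2.85
ee_pos: [0.5222, -0.3372, 0.2723]
orientation: [[0.221, 0.975, -0.0], [0.975, -0.221, 0.0], [0.0, -0.0, -1.0]]
contact_force: [-0.2, 0.8, 0.1]
grip_width: 0.0872
```

Emit:
jog_arm(
  moves="-1 0.6 0 0; 0 0 0 0; 0 0 0 0",
)

```text
clock: 3.15
ee_pos: [0.5252, -0.3452, 0.2722]
orientation: [[0.22, 0.976, -0.001], [0.976, -0.22, 0.002], [0.002, -0.002, -1.0]]
contact_force: [-0.8, -0.2, 0.0]
grip_width: 0.087
```

Run:
```python
from h import *
print(cur()[0]); f=cam("wrist"); save(f,"w1.png"); g=cam("side");save(g,"d1.png",(310,80,470,240),4)
import pickle; pickle.dump(f,open("w1.pkl","wb"))
```

```text
[ 0.52521123 -0.34518937  0.27216637  1.34905874]
```

View pics/w1.png

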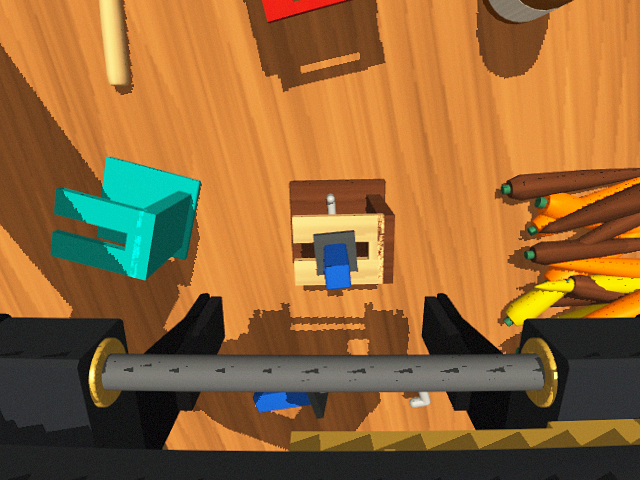

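Run:
```python
from h import *
import pickle
f=pickle.load(open("w1.pkl","rb")); save(f,"w1z.png",(280,170,410,300),5)
```

```text
(no output)
```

View pics/w1z.png

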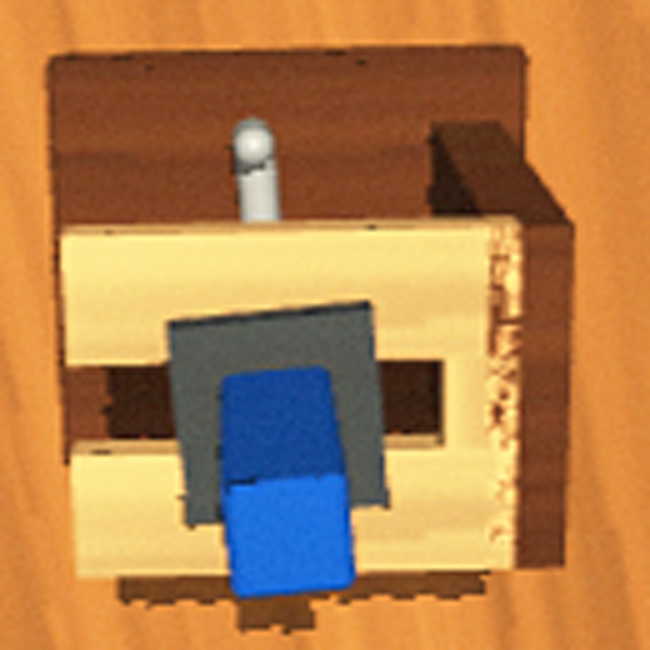

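Run:
```python
from h import *
import pickle
np.set_printoptions(precision=4,suppress=True)
f=pickle.load(open("w1.pkl","rb")); Z=lambda u,v:(280+u/5,170+v/5)
for nm,z,ps in[("collar",.111,[(168,322),(370,302),(388,506),(187,525)]),("handle",.165,[(225,480),(345,473),(355,585),(235,597)]),("fork",.105,[(62,232),(518,220),(518,568),(78,577)])]:
    P=np.array([onz(f,Z(*p),z)[:2] for p in ps]);d=P-np.roll(P,-1,0)
    print(nm,P.mean(0),np.linalg.norm(d,axis=1),[np.arctan2(*(q[::-1])) %(np.pi/2) for q in d])
print([onz(f,Z(*p),.105)[:2] for p in [(443,360),(443,437)]])
print("tip",onz(f,Z(252,140),.034))
```

```text
collar [ 0.5305 -0.3712] [0.0329 0.0355 0.0338 0.0354] [np.float64(1.4512507479336896), np.float64(1.4557309963083758), np.float64(1.449610601684899), np.float64(1.4314791548286738)]
handle [ 0.5307 -0.3709] [0.0167 0.0169 0.017  0.0176] [np.float64(1.4107334493193089), np.float64(1.4512674680585416), np.float64(1.456637813220193), np.float64(1.4299965934199852)]
fork [ 0.5332 -0.3718] [0.0744 0.0613 0.0757 0.0609] [np.float64(1.3759240846294736), np.float64(1.3923094626458252), np.float64(1.3706911311221341), np.float64(1.3714395982917993)]
[array([ 0.559 , -0.3698]), array([ 0.5565, -0.3831])]
tip [ 0.5342 -0.34    0.034 ]
```

Run:
```python
from h import *
plan([(.5305,-.371,.25,1.443),(.5305,-.371,.12,1.443,20)],step=20)
```

```text
9 rows -> [ 0.5305 -0.371   0.12    1.443 ]
-1.22 0.54 1.13 -0.046; -1.25 0.48 1.13 -0.047; -0 -0 1.86 0; -0 -0 1.86 0; -0 -0 1.86 0; -0 -0 1.86 0; -0 -0 1.85 0; -0 -0 1.86 0; -0 -0 1.85 0
```

Emit:
jog_arm(
  moves="-1.22 0.54 1.1 -0.046; -1.25 0.48 1.1 -0.047; 0 0 2 0; 0 0 2 0; 0 0 2 0; 0 0 2 0; 0 0 2 0; 0 0 2 0; 0 0 1 0; 0 0 0 0; 0 0 0 0",
)

```text
clock: 4.35
ee_pos: [0.5314, -0.3726, 0.1213]
orientation: [[0.128, 0.992, 0.001], [0.992, -0.128, -0.001], [-0.001, 0.001, -1.0]]
contact_force: [-0.1, -0.3, 0.3]
grip_width: 0.0868
```

Run:
```python
from h import *
print(cur()[0]); f=cam("wrist"); save(f,"w2.png")
```

```text
[ 0.53137127 -0.37264419  0.12133998  1.44242585]
```

View pics/w2.png

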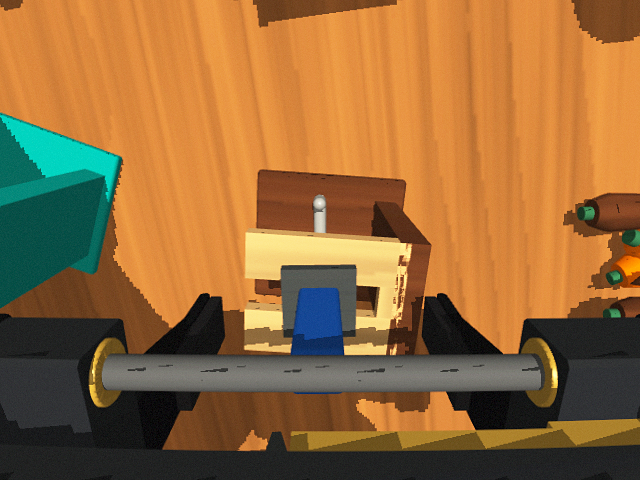

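The handle sits at column 319, between pads centred near 322, and it looks square to them. Closing.

Emit:
jog_arm(
  moves="0.15 0 0.15 0; 0 0 0 0; 0 0 0 0; 0 0 0 0; 0 0 0 0; 0 0 0 0; 0 0 0 0; 0 0 0 0",
  claw=-1,
  grip_force=40,
)

```text
clock: 5.2
ee_pos: [0.5311, -0.3714, 0.119]
orientation: [[0.129, 0.992, -0.0], [0.992, -0.129, 0.0], [0.0, -0.0, -1.0]]
contact_force: [-0.5, -0.6, 0.1]
grip_width: 0.0308
```

Emit:
jog_arm(
  moves="0 0 0 0; 0 0 0 0; 0 0 0 0; 0 0 0 0",
)

```text
clock: 5.6
ee_pos: [0.5309, -0.3713, 0.119]
orientation: [[0.129, 0.992, -0.0], [0.992, -0.129, 0.0], [0.0, -0.0, -1.0]]
contact_force: [0.2, -0.7, 0.6]
grip_width: 0.0175
```

Emit:
jog_arm(
  moves="0 0 -0.5 0; 0 0 -0.5 0; 0 0 0 0; 0.1 -1 0 0; 0.1 -1.5 0 0; 0.1 -1.5 0 0; 0.1 -1.5 0 0; 0.1 -1.5 0 0; 0.1 -1 0 0; 0 0 -2 0; 0 0 -3 0; 0 0 0 0",
)

```text
clock: 6.8
ee_pos: [0.4542, -0.3572, 0.1827]
orientation: [[0.129, 0.992, 0.006], [0.992, -0.129, -0.006], [-0.006, 0.006, -1.0]]
contact_force: [0.3, -0.7, -1.0]
grip_width: 0.0176
```

Run:
```python
from h import *
print(cur()[0],cur()[1]["grip_width"]); f=cam("side"); save(f,"d3.png",(310,60,470,240),4);f=cam("scene"); save(f,"s3.png",(170,180,330,340),4)
```

```text
[ 0.45415395 -0.35719441  0.18265476  1.44163351] 0.01756006526633059
```

View pics/d3.png

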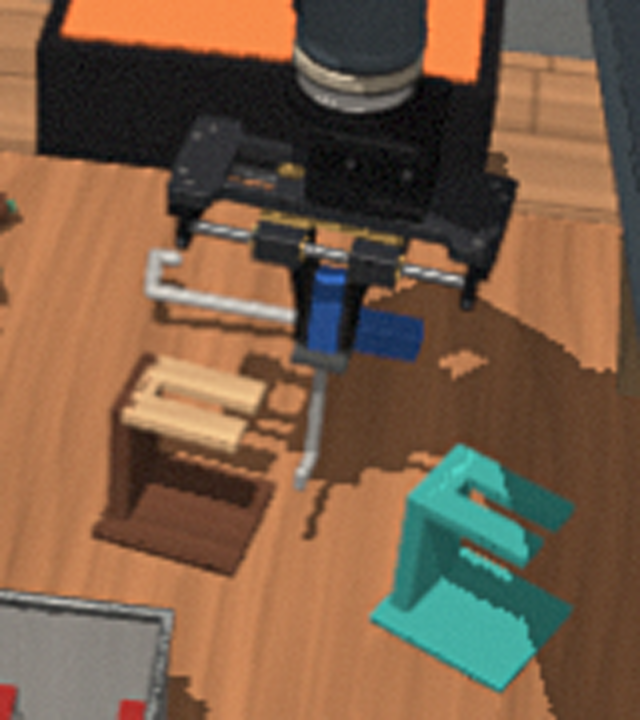

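View pics/s3.png

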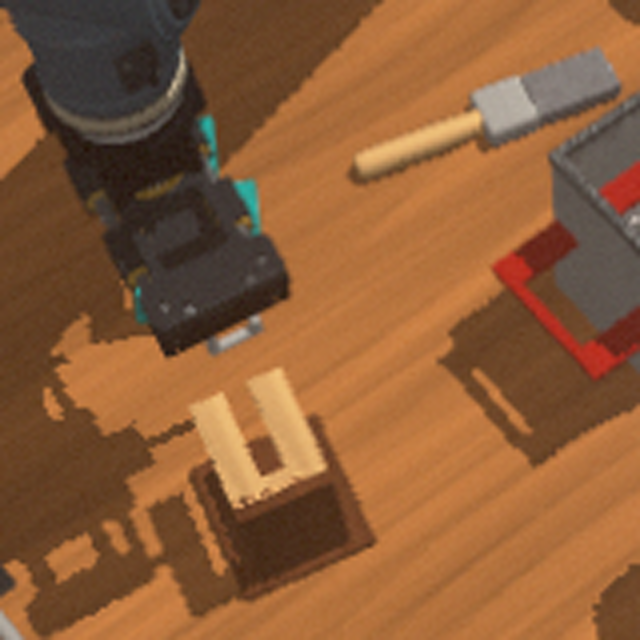

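Run:
```python
from h import *
plan([(.454,-.357,.31,1.44),(.5666,-.0955,.31,1.60)],step=40)
```

```text
12 rows -> [ 0.5666 -0.0955  0.31    1.5997]
-0.04 0.04 -3.26 0; -0.04 0.04 -3.27 0.001; -0.04 0.05 -3.26 0; -0.04 0.04 -3.27 0.001; 3.43 0.97 0 -0.02; 3.4 1.04 0 -0.02; 3.38 1.1 0 -0.02; 3.36 1.17 0 -0.02; 3.34 1.24 0 -0.02; 3.31 1.31 0 -0.02; 3.29 1.37 0 -0.02; 3.25 1.44 0 -0.02
```

Emit:
jog_arm(
  moves="0 0 -3.3 0; 0 0 -3.3 0; 0 0 -3.3 0; 0 0 -3.3 0; 3.3 1.0 0 -0.02; 3.4 1.04 0 -0.02; 3.4 1.1 0 -0.02; 3.4 1.2 0 -0.02; 3.3 1.2 0 -0.02; 3.3 1.3 0 -0.02; 3.3 1.4 0 -0.02; 3.2 1.5 0 -0.02; 0 0 0 0; 0 0 0 0; 0 0 0 0",
)

```text
clock: 8.4
ee_pos: [0.5648, -0.0956, 0.3099]
orientation: [[-0.03, 1.0, -0.002], [1.0, 0.03, 0.0], [0.0, -0.002, -1.0]]
contact_force: [-0.5, 0.4, -0.8]
grip_width: 0.0175
```

Run:
```python
from h import *
p=cur()[0];print(p); plan([(.5666,-.0955,p[2],1.60)])
f=cam("side"); save(f,"d4.png",(240,120,400,340),3);f=cam("wrist"); save(f,"w4.png")
import pickle; pickle.dump(f,open("w4.pkl","wb"))
```

```text
[ 0.5648194  -0.09563009  0.30993209  1.60114085]
1 rows -> [ 0.5666 -0.0955  0.3099  1.6001]
0.01 0.18 -0 0.001
```

View pics/d4.png

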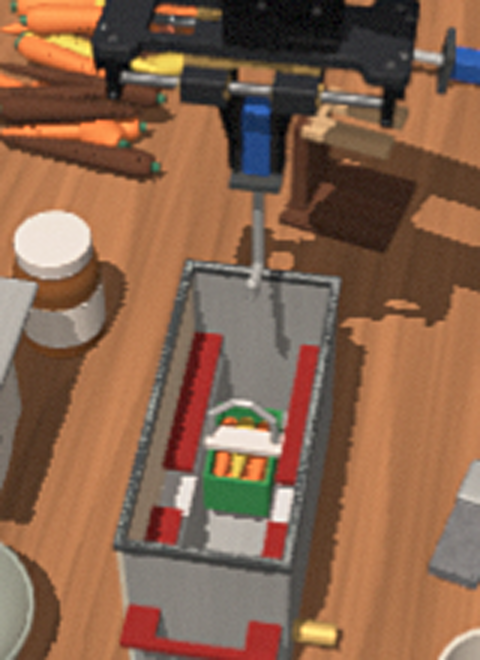

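View pics/w4.png

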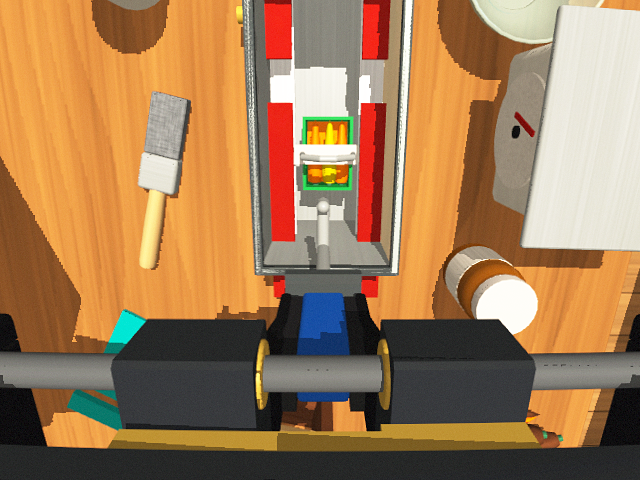

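Run:
```python
from h import *
import pickle
f=pickle.load(open("w4.pkl","rb")); save(f,"w4z.png",(240,40,410,220),4)
```

```text
(no output)
```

View pics/w4z.png

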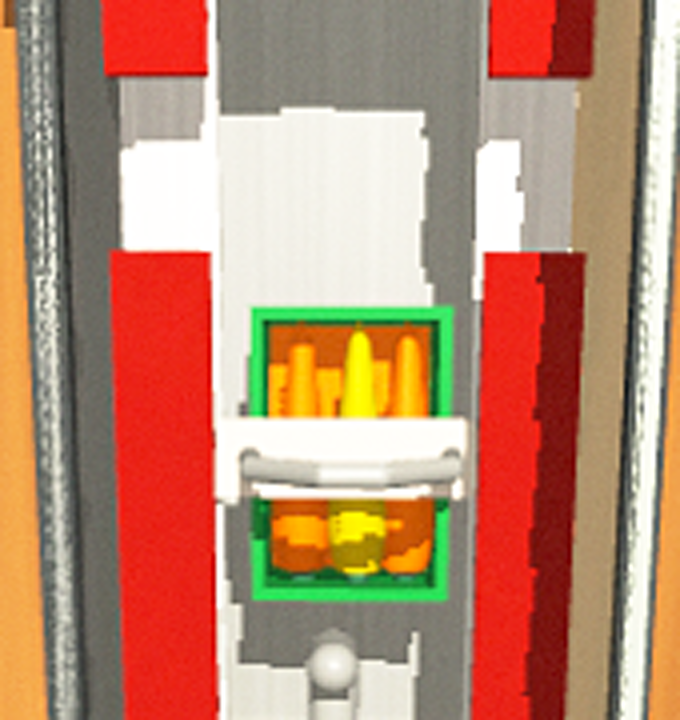

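Run:
```python
from h import *
import pickle
f=pickle.load(open("w4.pkl","rb")); Z=lambda u,v:(240+u/4,40+v/4)
ct=np.array([.565,-.0075]);y=np.array([-.0297,.9996]);x=np.array([.9996,.0297])
T=lambda X:(1e3*np.array([(X[:2]-ct)@x,(X[:2]-ct)@y])).round(1)
for n,p,z in [("gapfar L",(157,76),.092),("gapfar R",(540,76),.092),("gapnear L",(160,252),.092),("gapnear R",(535,254),.092),("laneL bar",(212,400),.092),("laneR bar",(480,400),.092),("loop",(352,476),.114),("plate front L",(218,499),.072),("plate back",(345,420),.072),("plateR",(465,450),.072),("tip",(334,662),.222),("boxfar",(350,310),.066),("boxnear",(350,600),.066)]:
    print(n,T(onz(f,Z(*p),z)))
```

```text
gapfar L [-39.5  42.1]
gapfar R [42.1 42.1]
gapnear L [-39.9   6.2]
gapnear R [42.1  5.7]
laneL bar [-29.1 -25.5]
laneR bar [ 30.8 -25.5]
loop [  2.  -40.2]
plate front L [-29.6 -49.6]
plate back [  0.7 -31.2]
plateR [ 29.2 -38.1]
tip [ -1.8 -57.9]
boxfar [ 1.9 -6.2]
boxnear [  2.1 -75.1]
```

Emit:
jog_arm(
  moves="0 0.25 2 0; 0 0 2 0; 0 0 2 0; 0 0 2 0; 0 0 2 0; 0 0 1.2 0; 0 0 0.9 0; 0 0 0 0; 0 0 0 0",
)

```text
clock: 9.4
ee_pos: [0.5685, -0.0954, 0.1906]
orientation: [[-0.031, 1.0, 0.001], [1.0, 0.031, -0.0], [-0.0, 0.001, -1.0]]
contact_force: [-0.4, 0.2, -0.0]
grip_width: 0.0179
```

Run:
```python
from h import *
p=cur()[0];print(p)
f=cam("side"); save(f,"d5.png",(260,120,380,340),3);f=cam("wrist"); save(f,"w5.png")
```

```text
[ 0.56851296 -0.09535806  0.19055456  1.60143641]
```

View pics/d5.png

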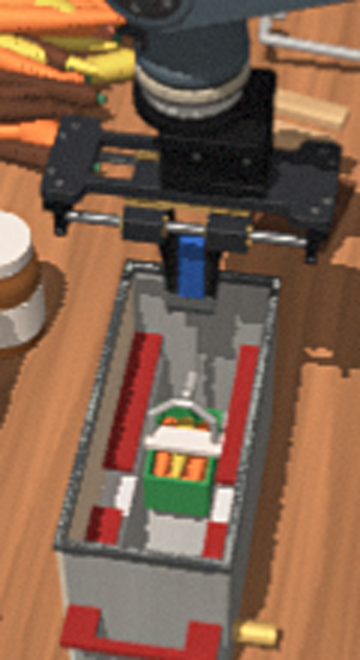

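View pics/w5.png

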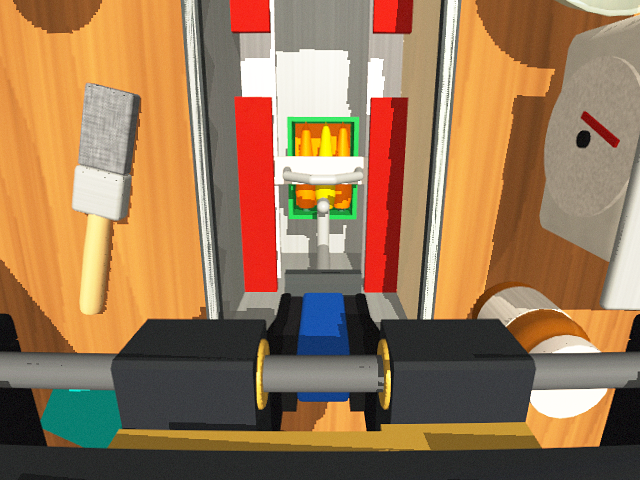

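Emit:
jog_arm(
  moves="0 0 0.3 0; 0.6 0 0 0; 0.7 0 0 0; 0.7 0 0 0; 0.7 0 0 0; 0.5 0 0 0; 0 0 0 0; 0 0 0 0",
)

```text
clock: 10.3
ee_pos: [0.5671, -0.0628, 0.1871]
orientation: [[-0.032, 1.0, 0.0], [1.0, 0.032, -0.0], [-0.0, 0.0, -1.0]]
contact_force: [0.2, -0.5, -1.0]
grip_width: 0.0177
```

Run:
```python
from h import *
p,s=cur();print(p,s["contact_force"])
f=cam("side"); save(f,"d6.png",(290,220,350,300),8);f=cam("wrist"); save(f,"w6.png",(250,80,390,280),4)
```

```text
[ 0.56713637 -0.06281815  0.18710018  1.60234003] [ 0.23712476 -0.45135698 -0.99002419]
```

View pics/d6.png

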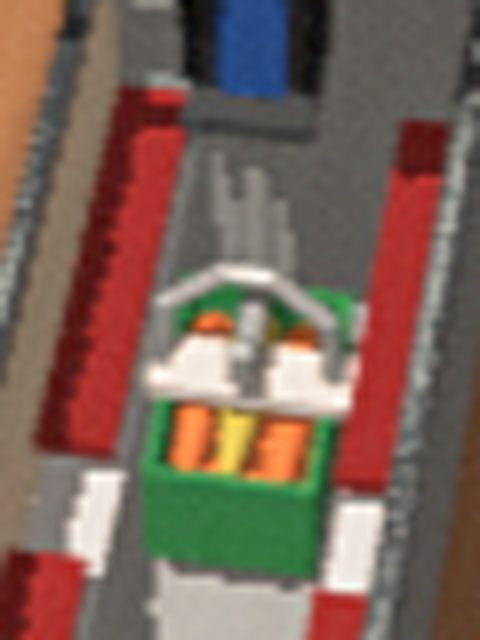

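View pics/w6.png

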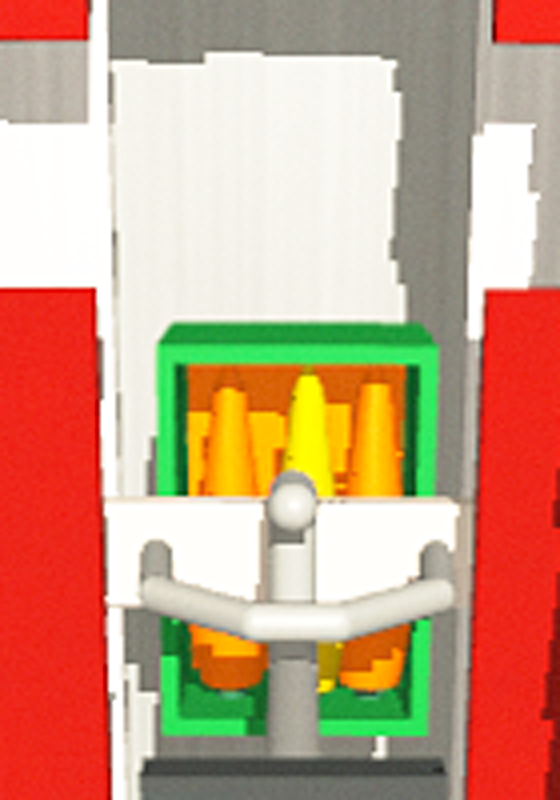

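Emit:
jog_arm(
  moves="0 0 -0.5 0; 0 0 -0.5 0; 0 0 -0.4 0; 0 0 -0.2 0; 0 0 -0.1 0; 0 0 -0.1 0; 0 0 0 0; 0 0 0 0",
)

```text
clock: 11.2
ee_pos: [0.5669, -0.0629, 0.2049]
orientation: [[-0.031, 1.0, -0.0], [1.0, 0.031, 0.0], [0.0, -0.0, -1.0]]
contact_force: [0.4, -0.2, -1.1]
grip_width: 0.0178
```

Emit:
jog_arm(
  moves="0 0 -0.1 0; 0 0 -0.1 0; 0 0 -0.1 0; 0 0 0 0; 0 0 0 0",
)

```text
clock: 11.7
ee_pos: [0.5668, -0.0629, 0.2077]
orientation: [[-0.031, 1.0, -0.001], [1.0, 0.031, 0.0], [0.0, -0.001, -1.0]]
contact_force: [-0.4, 0.1, -5.0]
grip_width: 0.0177
```

Emit:
jog_arm(
  moves="0 0 -0.1 0; 0 0 -0.1 0; 0 0 -0.1 0; 0 0 0 0; 0 0 0 0",
)

```text
clock: 12.2
ee_pos: [0.5671, -0.063, 0.2111]
orientation: [[-0.031, 1.0, 0.0], [1.0, 0.031, -0.0], [-0.0, 0.0, -1.0]]
contact_force: [-0.7, -0.0, -5.3]
grip_width: 0.0179
```

Run:
```python
from h import *
for i in range(1):
    p,s=cur();print(p,s["contact_force"])
f=cam("wrist"); save(f,"w7.png",(250,80,390,280),4)
f=cam("side"); save(f,"d7.png",(290,220,350,300),8)
print(sensors.get_state()["contact_force"])
```

```text
[ 0.56710403 -0.06298447  0.21113352  1.60175649] [-6.58874796e-01 -3.97360844e-03 -5.26762377e+00]
[-0.45790006  0.44821959 -4.5078923 ]
```

View pics/w7.png

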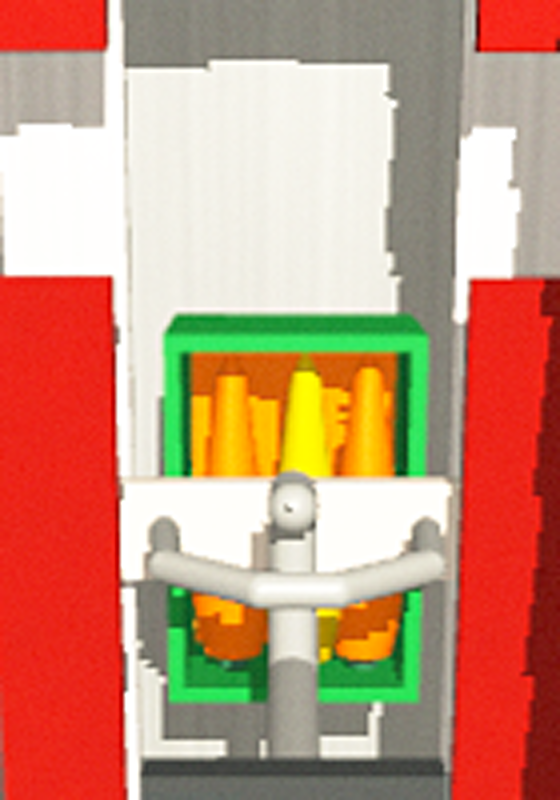

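View pics/d7.png

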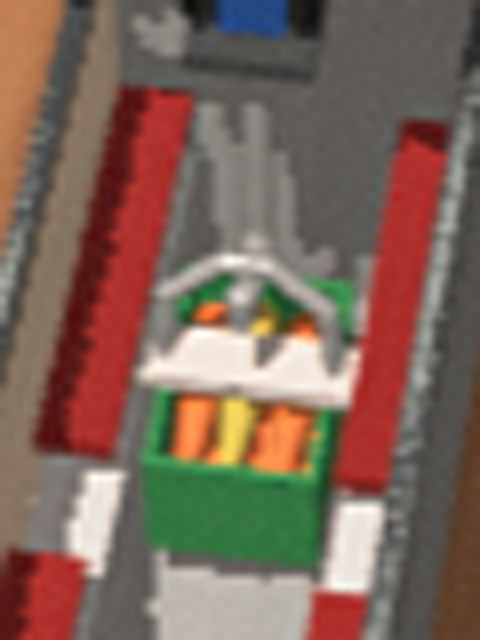

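Emit:
jog_arm(
  moves="0.1 0 -0.1 0; 0.2 0 0 0; 0.3 0 0 0; 0.4 0 0 0; 0.5 0 0 0; 0.5 0 0 0; 0.5 0 0 0; 0.5 0 0 0; 0.5 0 0 0; 0.5 0 0 0; 0.5 0 0 0; 0.5 0 0 0; 0.4 0 0 0; 0.3 0 0 0; 0.3 0 0 0; 0.2 0 0 0; 0.1 0 0 0; 0.1 0 0 0; 0 0 0 0; 0 0 0 0",
)

```text
clock: 14.3
ee_pos: [0.5651, 0.0009, 0.212]
orientation: [[-0.031, 1.0, 0.0], [1.0, 0.031, -0.0], [-0.0, 0.0, -1.0]]
contact_force: [-0.2, -0.4, -4.5]
grip_width: 0.0178
```

Run:
```python
from h import *
p,s=cur();print(p,s["contact_force"])
f=cam("wrist"); save(f,"w8.png",(240,80,400,280),4)
import pickle; pickle.dump(f,open("w8.pkl","wb"))
f=cam("side"); save(f,"d8.png",(270,220,360,320),6)
print(sensors.get_state()["contact_force"])
```

```text
[5.65109854e-01 8.93701929e-04 2.12045588e-01 1.60170803e+00] [-0.22138122 -0.43781058 -4.47874836]
[-0.64464986  0.07515045 -4.2759567 ]
```

View pics/w8.png

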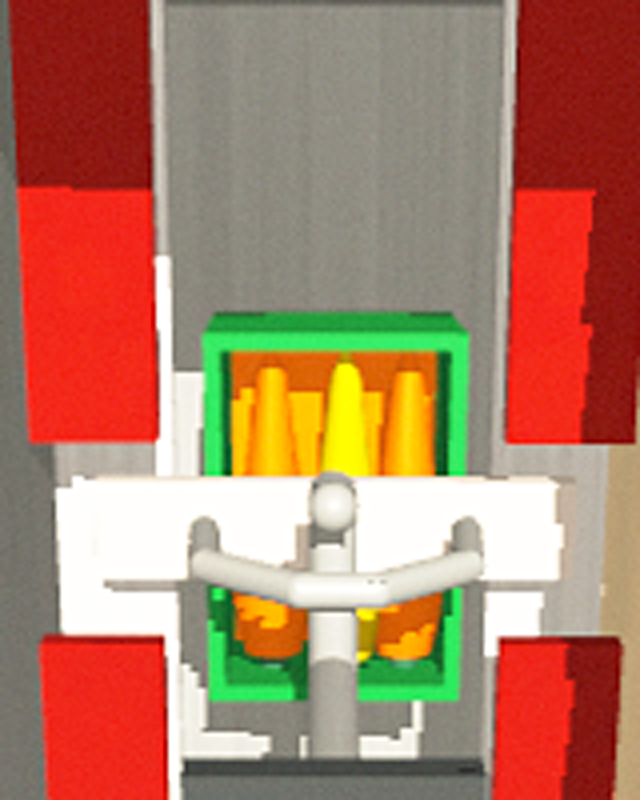

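View pics/d8.png

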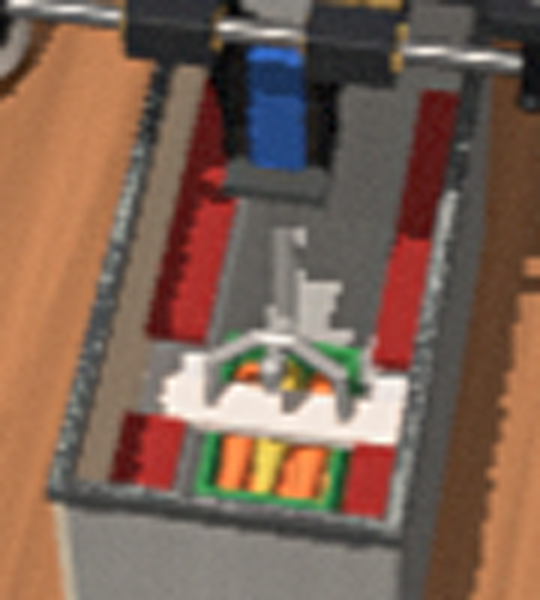

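Run:
```python
from h import *
import pickle
f=pickle.load(open("w8.pkl","rb")); Z=lambda u,v:(240+u/4,80+v/4)
ct=np.array([.565,-.0075]);y=np.array([-.0297,.9996]);x=np.array([.9996,.0297])
T=lambda X:(1e3*np.array([(X[:2]-ct)@x,(X[:2]-ct)@y])).round(1)
for n,p,z in [("far L",(94,441),.092),("far R",(570,442),.092),("near L",(102,637),.092),("near R",(560,637),.092),("pl far L",(85,478),.077),("pl far R",(558,480),.077),("pl near L",(110,581),.077),("pl near R",(558,580),.077),("loop",(332,592),.119)]:
    print(n,T(onz(f,Z(*p),z)))
```

```text
far L [-39.8  42.9]
far R [42.  42.7]
near L [-39.9   7.7]
near R [41.7  7.8]
pl far L [-43.9  33.5]
pl far R [42.3 33.2]
pl near L [-40.1  14.1]
pl near R [43.  14.4]
loop [ 1.1 23.2]
```

Emit:
jog_arm(
  moves="0.15 0 0 0; 0 0 0 0; 0 0 -0.2 0; 0 0 -0.2 0; 0 0 -0.2 0; 0 0 -0.1 0; 0 0 0 0; 0 0 0 0",
)

```text
clock: 15.2
ee_pos: [0.565, 0.0025, 0.2191]
orientation: [[-0.031, 1.0, 0.0], [1.0, 0.031, 0.0], [0.0, 0.0, -1.0]]
contact_force: [0.4, -0.2, -4.9]
grip_width: 0.018
```

Emit:
jog_arm(
  moves="0 0 -0.1 0; 0 0 -0.1 0; 0 0 -0.1 0; 0 0 0 0; 0 0 0 0",
)

```text
clock: 15.7
ee_pos: [0.5651, 0.0025, 0.2221]
orientation: [[-0.031, 1.0, 0.0], [1.0, 0.031, -0.0], [-0.0, 0.0, -1.0]]
contact_force: [-0.8, -0.0, -4.6]
grip_width: 0.0178
```

Run:
```python
from h import *
p,s=cur();print(p,s["contact_force"])
f=cam("side"); save(f,"d9.png",(270,220,360,320),6)
f=cam("wrist"); save(f,"w9.png",(240,80,400,280),4)
print(sensors.get_state()["contact_force"])
```

```text
[0.5650536  0.00250428 0.22208285 1.60183325] [-0.79320071 -0.04838523 -4.5785771 ]
[-0.48802216 -0.12135081 -4.55361224]
```

View pics/w9.png

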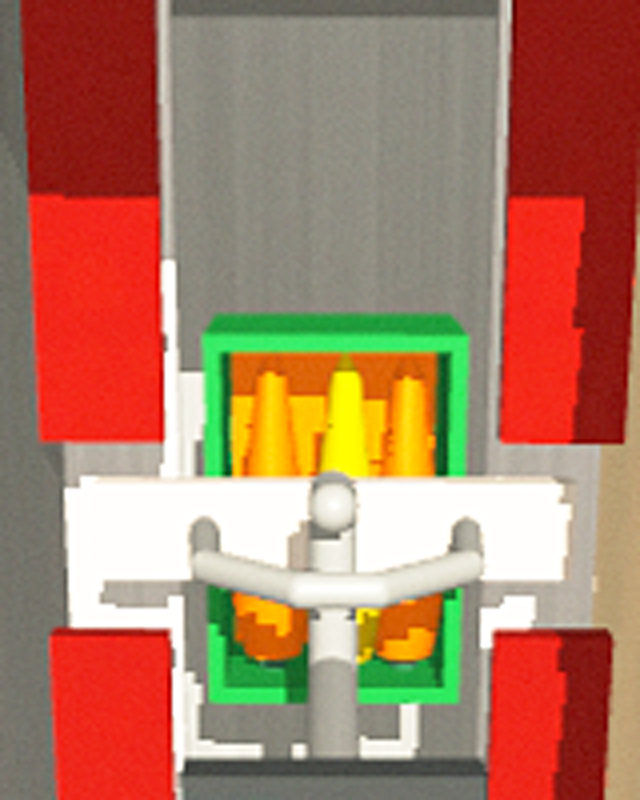

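Emit:
jog_arm(
  moves="0 0 -0.2 0; 0 0 -0.2 0; 0 0 -0.2 0; 0 0 -0.3 0; 0 0 -0.3 0; 0 0 -0.3 0; 0 0 0 0",
)

```text
clock: 16.5
ee_pos: [0.5654, 0.0025, 0.2377]
orientation: [[-0.031, 1.0, 0.001], [1.0, 0.031, -0.0], [-0.0, 0.001, -1.0]]
contact_force: [0.8, 0.5, -4.1]
grip_width: 0.0177
```

Emit:
jog_arm(
  moves="0 0 -0.4 0; 0 0 -0.6 0; 0 0 -0.8 0; 0 0 -0.8 0; 0 0 -0.8 0; 0 0 -0.6 0; 0 0 0 0; 0 0 0 0",
)

```text
clock: 17.3
ee_pos: [0.565, 0.0025, 0.2772]
orientation: [[-0.031, 1.0, 0.0], [1.0, 0.031, -0.0], [-0.0, 0.0, -1.0]]
contact_force: [-0.8, -0.6, -3.9]
grip_width: 0.0176
```

Run:
```python
from h import *
p,s=cur();print(p,s["contact_force"])
f=cam("side"); save(f,"d10.png",(250,160,370,340),4)
f=cam("scene"); save(f,"s10.png",(270,120,480,270),3)
```

```text
[0.56497141 0.00252144 0.2771633  1.60179523] [-0.83908538 -0.58332824 -3.93736965]
```

View pics/d10.png

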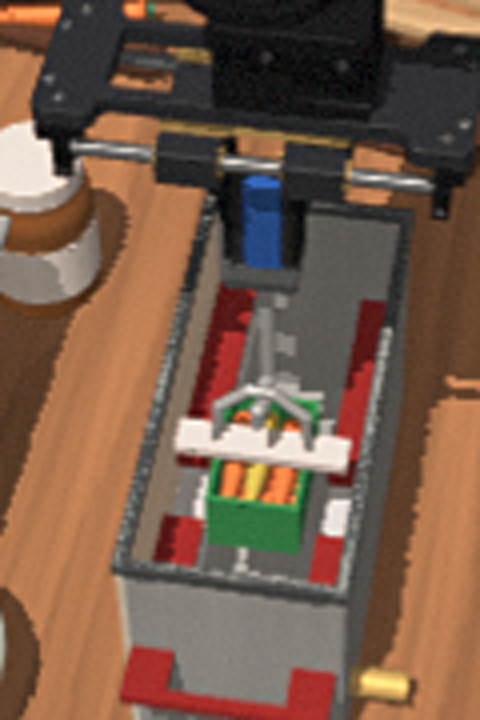

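View pics/s10.png

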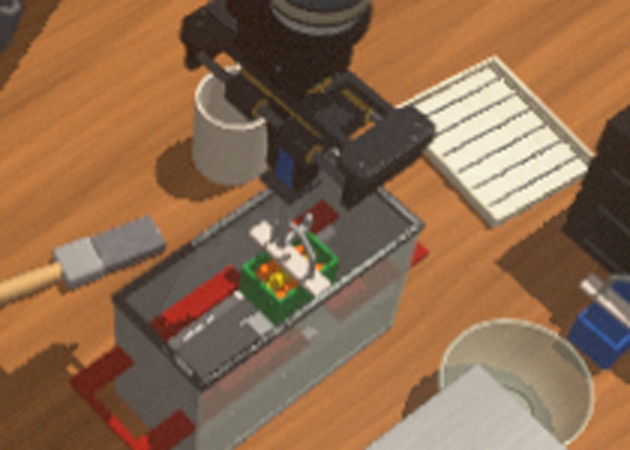

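Emit:
jog_arm(
  moves="0 0 -0.6 0; 0 0 -1.2 0; 0 0 -1.6 0; 0 0 -1.6 0; 0 0 -1.6 0; 0 0 -1.4 0; 0 0 -1 0; 0 0 -0.6 0; 0 0 -0.3 0; 0 0 0 0; 0 0 0 0",
)

```text
clock: 18.5
ee_pos: [0.5647, 0.0026, 0.3754]
orientation: [[-0.031, 1.0, -0.001], [1.0, 0.031, 0.0], [0.0, -0.001, -1.0]]
contact_force: [0.8, -0.7, -5.1]
grip_width: 0.0174
```

Run:
```python
from h import *
p,s=cur();print(p,s["contact_force"])
plan([(.52,.335,p[2],1.45,15)])
f=cam("side"); save(f,"d11.png",(210,100,390,340),3)
```

```text
[0.56466752 0.00256798 0.37535251 1.60181807] [ 0.7903759  -0.73670227 -5.12058727]
23 rows -> [0.52   0.335  0.3754 1.4498]
1.45 -0.15 -0 0.007; 1.45 -0.16 -0 0.007; 1.45 -0.17 -0 0.007; 1.45 -0.18 -0 0.007; 1.45 -0.19 -0 0.007; 1.44 -0.2 -0 0.006; 1.44 -0.21 -0 0.007; 1.44 -0.22 -0 0.006; 1.44 -0.23 -0 0.007; 1.44 -0.24 -0 0.006; 1.44 -0.25 -0 0.007; 1.44 -0.25 -0 0.006; 1.43 -0.26 -0 0.007; 1.43 -0.27 -0 0.006; 1.43 -0.28 -0 0.007; 1.43 -0.29 -0 0.006; 1.43 -0.3 -0 0.007; 1.42 -0.31 -0 0.006; 1.42 -0.32 -0 0.007; 1.42 -0.33 -0 0.006; 1.42 -0.34 -0 0.007; 1.42 -0.35 -0 0.006; 1.41 -0.37 -0 0.007
```

View pics/d11.png

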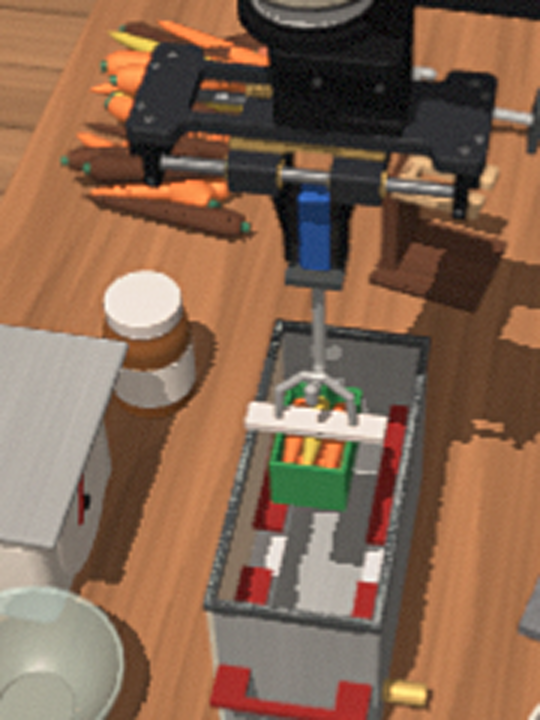

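Emit:
jog_arm(
  moves="0.3 0 0 0; 0.6 -0.05 0 0; 0.9 -0.1 0 0; 1.2 -0.15 0 0.01; 1.5 -0.15 0 0.01; 1.8 -0.2 0 0.01; 2 -0.25 0 0.01; 2 -0.25 0 0.01; 2 -0.3 0 0.01; 2 -0.3 0 0.01; 2 -0.3 0 0.01; 2 -0.3 0 0.01; 2 -0.35 0 0.01; 2 -0.35 0 0.01; 2 -0.35 0 0.01; 1.8 -0.35 0 0.01; 1.5 -0.35 0 0.01; 1.2 -0.3 0 0.01; 0.9 -0.25 0 0; 0.6 -0.2 0 0",
)

```text
clock: 20.55
ee_pos: [0.5278, 0.3086, 0.3759]
orientation: [[0.117, 0.993, -0.001], [0.993, -0.117, 0.0], [-0.0, -0.001, -1.0]]
contact_force: [0.0, -0.1, -4.2]
grip_width: 0.0173
```

Emit:
jog_arm(
  moves="0.4 -0.1 0 0; 0.2 -0.1 0 0; 0 0 0 0; 0 0 0 0; 0 0 0 0",
)

```text
clock: 21.05
ee_pos: [0.5273, 0.3132, 0.3761]
orientation: [[0.119, 0.993, 0.0], [0.993, -0.119, -0.0], [-0.0, 0.0, -1.0]]
contact_force: [-0.3, 0.1, -4.0]
grip_width: 0.0178
```

Run:
```python
from h import *
import pickle
p,s=cur();print(p,s["contact_force"])
f=cam("side"); save(f,"d12.png")
f=cam("wrist"); save(f,"w12.png");pickle.dump(f,open("w12.pkl","wb"))
```

```text
[0.52725076 0.31321846 0.37607285 1.4511595 ] [-0.27215444  0.06758292 -4.02435078]
```

View pics/d12.png

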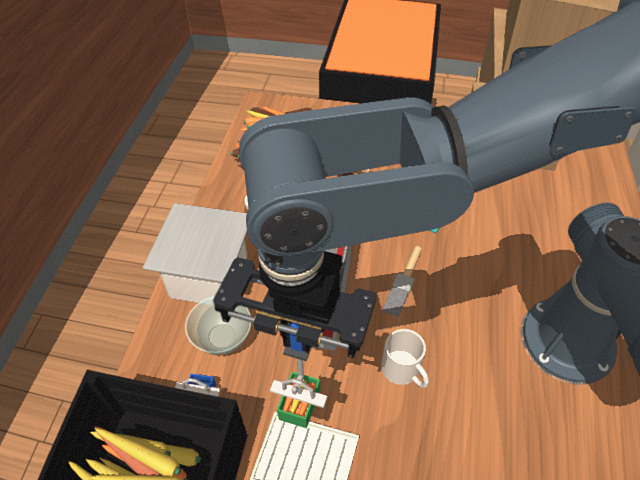

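View pics/w12.png

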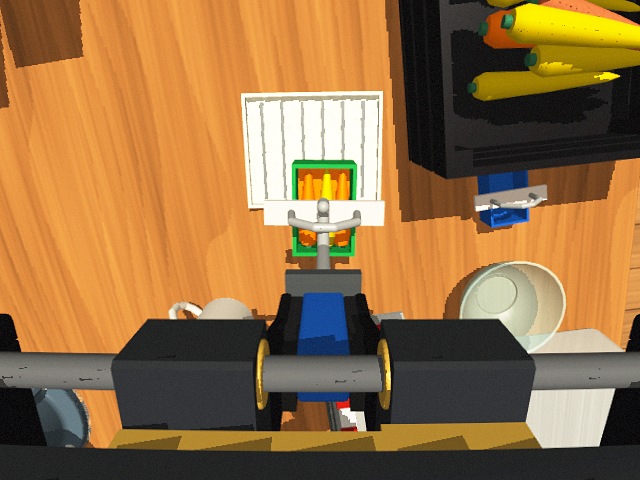

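Run:
```python
from h import *
import pickle
f=pickle.load(open("w12.pkl","rb"))
P=np.array([onz(f,p,.014)[:2] for p in [(242,94),(382,92)]]);print(P,np.linalg.norm(P[0]-P[1]))
a=np.array([onz(f,p,.014)[:2] for p in [(250,208)]]);print(a,np.linalg.norm(a-P[0]))
d=(P[1]-P[0])/np.linalg.norm(P[1]-P[0]); n=np.array([d[1],-d[0]]); print("yaw",np.arctan2(d[1],d[0]),"centre",P.mean(0)+n*.07)
print("loop now",onz(f,(322,229),.284), "black near edge", onz(f,(445,172),.1))
```

```text
[[0.44480749 0.43348926]
 [0.61164466 0.41543947]] 0.16781071276102003
[[0.4307987 0.2945339]] 0.13965972175981106
yaw -0.10776888370275432 centre [0.52069685 0.35487046]
loop now [0.52914533 0.32768258 0.284     ] black near edge [0.65941229 0.32482142 0.1       ]
```

Emit:
jog_arm(
  moves="0.3 -0.15 0 0; 0.5 -0.25 0 0; 0.6 -0.25 0 0; 0.6 -0.25 0 0; 0.4 -0.15 0 0; 0.2 -0.1 0 0; 0 0 0.5 0; 0 0 1 0; 0 0 1.8 0; 0 0 2.2 0; 0 0 2.2 0; 0 0 2.2 0; 0 0 2 0; 0 0 1.5 0; 0 0 1 0; 0 0 0.6 0; 0 0 0.4 0; 0 0 0 0; 0 0 0 0",
)

```text
clock: 23.05
ee_pos: [0.5193, 0.3411, 0.2228]
orientation: [[0.119, 0.993, 0.001], [0.993, -0.119, 0.001], [0.001, 0.001, -1.0]]
contact_force: [-0.2, 0.7, -4.3]
grip_width: 0.0178
```

Run:
```python
from h import *
import pickle
p,s=cur();print(p,s["contact_force"])
f=cam("scene"); save(f,"s13.png",(360,60,520,240),4)
f=cam("wrist"); save(f,"w13.png")
```

```text
[0.51927374 0.34106618 0.22276201 1.4517424 ] [-0.17628246  0.70510696 -4.32068707]
```

View pics/s13.png

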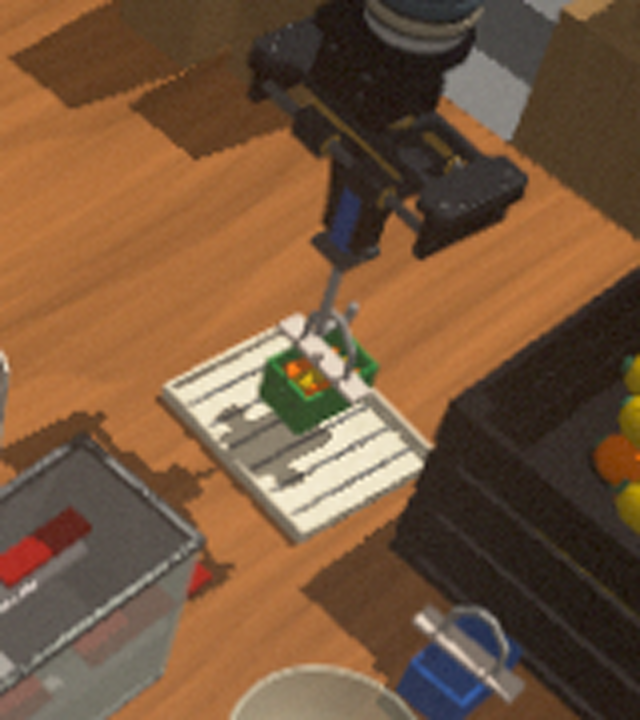

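View pics/w13.png

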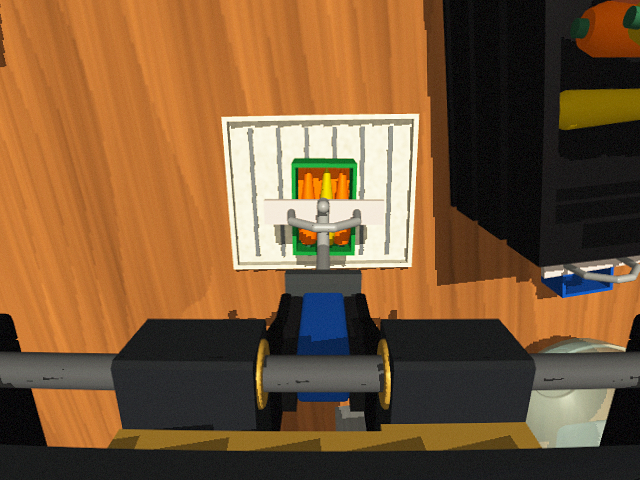

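Emit:
jog_arm(
  moves="0 0 0.6 0; 0 0 0.9 0; 0 0 0.7 0; 0 0 0.5 0; 0 0 0.3 0; 0 0 0.2 0; 0 0 0.1 0; 0 0 0.1 0; 0 0 0.1 0; 0 0 0.1 0; 0 0 0 0; 0 0 0 0",
)

```text
clock: 24.35
ee_pos: [0.5188, 0.3409, 0.1861]
orientation: [[0.119, 0.993, 0.0], [0.993, -0.119, -0.0], [-0.0, 0.0, -1.0]]
contact_force: [0.1, -0.5, -5.0]
grip_width: 0.0176
```

Emit:
jog_arm(
  moves="0 0 0.1 0; 0 0 0.1 0; 0 0 0.1 0; 0 0 0.1 0; 0 0 0 0; 0 0 0 0",
)

```text
clock: 24.95
ee_pos: [0.519, 0.341, 0.1823]
orientation: [[0.119, 0.993, 0.001], [0.993, -0.119, 0.0], [0.0, 0.001, -1.0]]
contact_force: [0.4, 0.4, -1.9]
grip_width: 0.0179
```

Emit:
jog_arm(
  moves="0 0 0.3 0; 0 0 0.4 0; 0 0 0.4 0; 0 0 0.3 0; 0 0 0.15 0; 0 0 0 0; 0 0 0 0",
)

```text
clock: 25.65
ee_pos: [0.5188, 0.3409, 0.1665]
orientation: [[0.119, 0.993, 0.0], [0.993, -0.119, 0.0], [0.0, 0.0, -1.0]]
contact_force: [0.4, 0.8, -0.8]
grip_width: 0.0176
```

Run:
```python
from h import *
import pickle
p,s=cur();print(p,s["contact_force"])
f=cam("scene"); save(f,"s14.png",(410,110,470,180),9)
f=cam("wrist"); save(f,"w14.png",(210,90,430,300),3)
```

```text
[0.51884105 0.34090973 0.16652162 1.4518112 ] [ 0.37193834  0.75842263 -0.79678582]
```

View pics/s14.png

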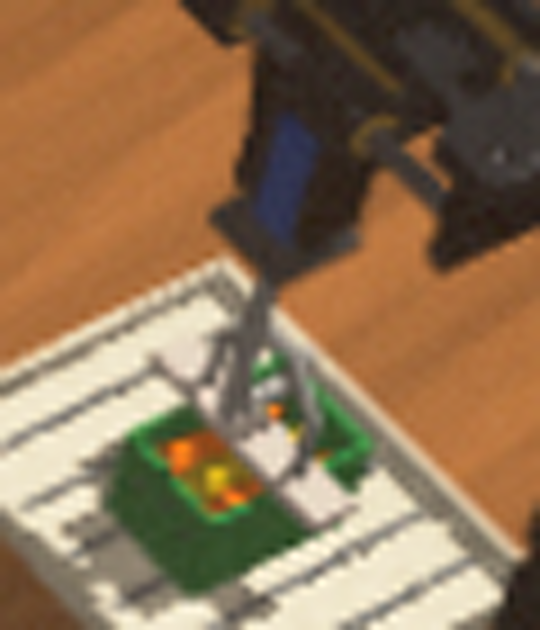

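View pics/w14.png

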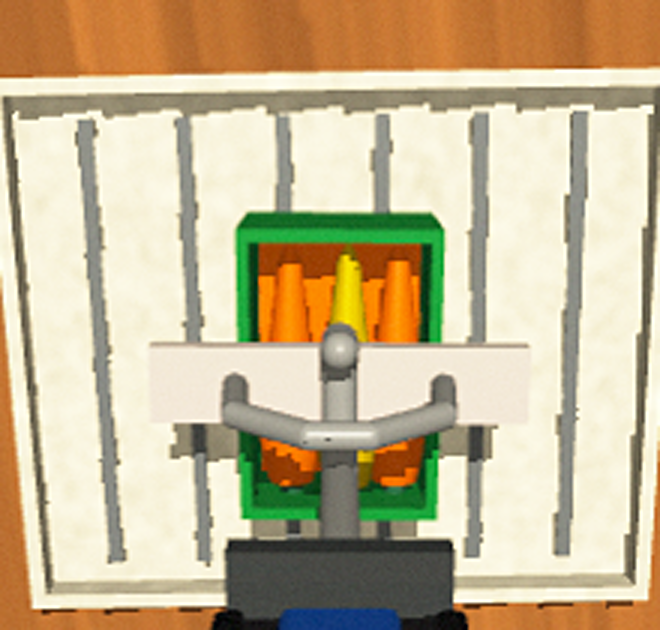

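Basket is standing upright in the tray and the hook hangs free below the wire. Withdrawing it now.

Emit:
jog_arm(
  moves="-0.4 0 0 0; -0.6 0 0 0; -0.6 0 0 0; -0.7 0 0 0; -0.7 0 0 0; -0.8 0 0 0; -0.8 0 0 0; -0.6 0 0 0; 0 0 0 0; 0 0 0 0",
)

```text
clock: 26.75
ee_pos: [0.5127, 0.2892, 0.1666]
orientation: [[0.119, 0.993, 0.0], [0.993, -0.119, 0.0], [0.0, 0.0, -1.0]]
contact_force: [0.0, 0.1, -1.5]
grip_width: 0.0174
```

Run:
```python
from h import *
import pickle
p,s=cur();print(p,s["contact_force"])
f=cam("wrist"); save(f,"w15.png",(210,70,430,300),3)
f=cam("side"); save(f,"d15.png",(220,330,400,480),4)
```

```text
[0.51274617 0.28916587 0.16662678 1.45134988] [ 0.03585398  0.11007245 -1.47431091]
```

View pics/w15.png

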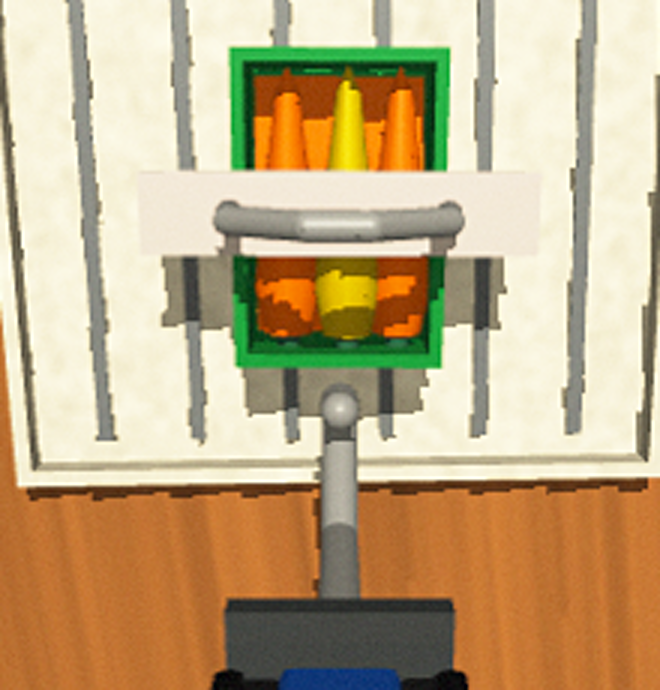

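View pics/d15.png

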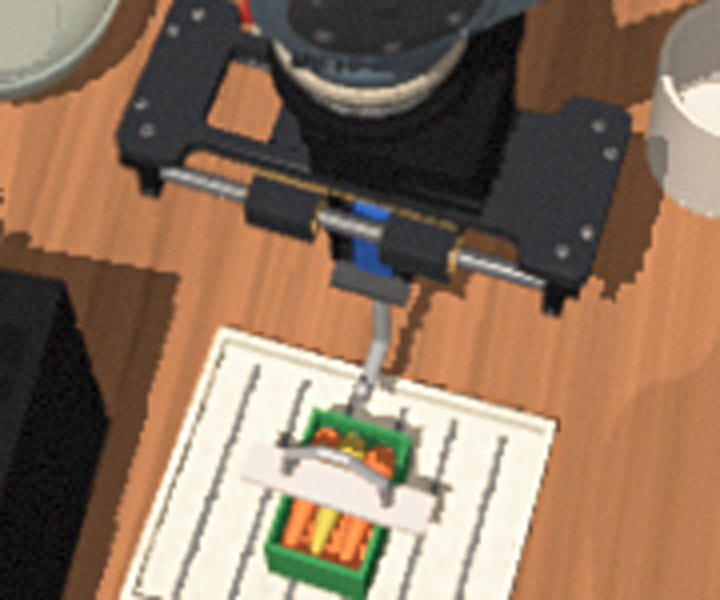

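Run:
```python
from h import *
p=cur()[0]
plan([(p[0],p[1],.31,p[3]),(.4542,-.3572,.31,1.442)],step=45)
```

```text
19 rows -> [ 0.4542 -0.3572  0.31    1.4419]
0 0 -3.58 -0; 0 0 -3.59 -0; 0 0 -3.58 -0; 0 0 -3.59 -0; -4.33 0.12 0 0.001; -4.33 0.13 0 0.001; -4.33 0.13 0 0.001; -4.33 0.14 0 0.001; -4.33 0.14 0 0.001; -4.32 0.15 0 0; -4.33 0.14 0 0.001; -4.32 0.15 0 0; -4.33 0.15 0 0.001; -4.32 0.15 0 0; -4.33 0.15 0 0.001; -4.32 0.16 0 0; -4.33 0.16 0 0.001; -4.32 0.16 0 0; -4.33 0.17 0 0.001
```

Emit:
jog_arm(
  moves="0 0 -3 0; 0 0 -3.7 0; 0 0 -3.7 0; 0 0 -3.9 0; -3 0.1 0 0; -4 0.1 0 0; -4.5 0.1 0 0; -4.5 0.1 0 0; -4.5 0.1 0 0; -4.5 0.2 0 0; -4.5 0.2 0 0; -4.5 0.2 0 0; -4.5 0.2 0 0; -4.5 0.2 0 0; -4.5 0.2 0 0; -4.5 0.2 0 0; -4.5 0.2 0 0; -4 0.1 0 0; -3 0.1 0 0; -1 0 0 0",
)

```text
clock: 28.85
ee_pos: [0.4587, -0.3573, 0.3093]
orientation: [[0.121, 0.993, 0.0], [0.993, -0.121, -0.002], [-0.002, 0.001, -1.0]]
contact_force: [0.3, 1.0, -2.5]
grip_width: 0.0175
```

Emit:
jog_arm(
  moves="0 0 0 0; 0 0 0 0; 0 0 0 0",
)

```text
clock: 29.15
ee_pos: [0.4591, -0.3521, 0.3096]
orientation: [[0.117, 0.993, -0.0], [0.993, -0.117, 0.001], [0.001, -0.0, -1.0]]
contact_force: [0.3, 0.2, -1.7]
grip_width: 0.0177
```

Run:
```python
from h import *
p=cur()[0];print(p)
plan([(.4542,-.3572,.2,1.442),(.4542,-.3572,.130,1.442)],step=30)
```

```text
[ 0.4590942  -0.35206907  0.30958317  1.45354113]
7 rows -> [ 0.4542 -0.3572  0.13    1.4415]
-0.14 -0.11 2.74 0.003; -0.14 -0.1 2.74 0.003; -0.14 -0.11 2.74 0.003; -0.15 -0.1 2.74 0.003; 0 -0 2.33 -0; 0 -0 2.33 -0; 0 -0 2.34 -0
```

Emit:
jog_arm(
  moves="-0.2 -0.2 2.5 0.005; -0.2 -0.2 3 0.005; -0.1 0 3 0; 0 0 3 0; 0 0 3 0; 0 0 2 0; 0 0 1.4 0; 0 0 0 0; 0 0 0 0",
)

```text
clock: 30.05
ee_pos: [0.4549, -0.3576, 0.131]
orientation: [[0.127, 0.992, 0.0], [0.992, -0.127, -0.0], [-0.0, 0.0, -1.0]]
contact_force: [0.5, 0.1, -1.8]
grip_width: 0.0177
```

Run:
```python
from h import *
p=cur()[0];print(p)
plan([(.531,-.3714,.130,1.442)],step=15)
f=cam("wrist"); save(f,"w16.png"); f=cam("side"); save(f,"d16.png",(310,80,470,240),4)
```

```text
[ 0.45486507 -0.35764893  0.13103318  1.44311886]
6 rows -> [ 0.531  -0.3714  0.13    1.4421]
-0.07 1.29 0.02 0; -0.06 1.29 0.02 0; -0.07 1.29 0.02 0; -0.06 1.29 0.01 0; -0.07 1.28 0.02 0.001; -0.06 1.29 0.01 0
```

View pics/w16.png

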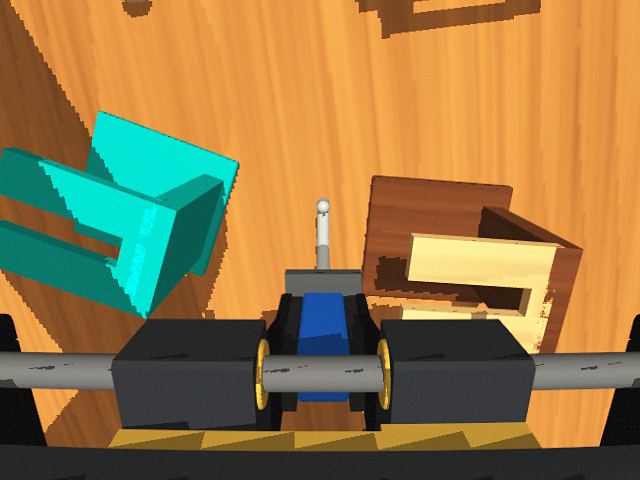

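View pics/d16.png

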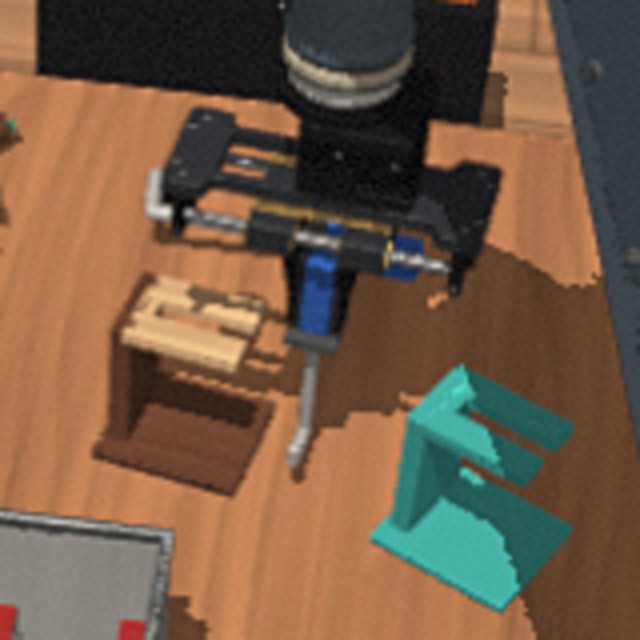

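Emit:
jog_arm(
  moves="0.1 0.6 0 0; -0.05 1 0 0; -0.1 1.2 0 0; -0.1 1.2 0 0; 0 0 0 0; 0 0 0 0",
)

```text
clock: 30.75
ee_pos: [0.494, -0.3649, 0.1303]
orientation: [[0.128, 0.992, -0.001], [0.992, -0.128, 0.0], [0.0, -0.001, -1.0]]
contact_force: [-0.4, -0.4, -1.3]
grip_width: 0.0178
```

Run:
```python
from h import *
p=cur()[0];print(p)
plan([(.531,-.3714,.130,1.442)],step=15)
f=cam("wrist"); save(f,"w17.png",(230,150,450,330),3); f=cam("side"); save(f,"d17.png",(310,80,470,240),4)
```

```text
[ 0.49404942 -0.36490828  0.13026871  1.44253007]
3 rows -> [ 0.531  -0.3714  0.13    1.4415]
-0.06 1.25 0.01 0; -0.06 1.25 0.01 0; -0.05 1.25 0.01 0.001
```

View pics/w17.png

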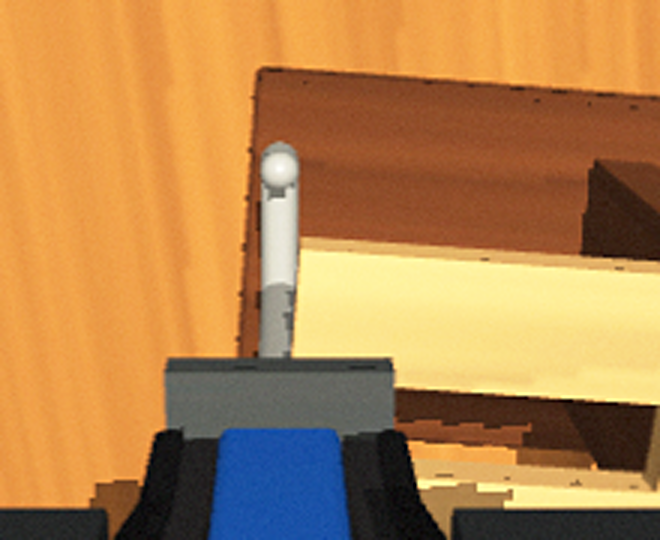

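View pics/d17.png

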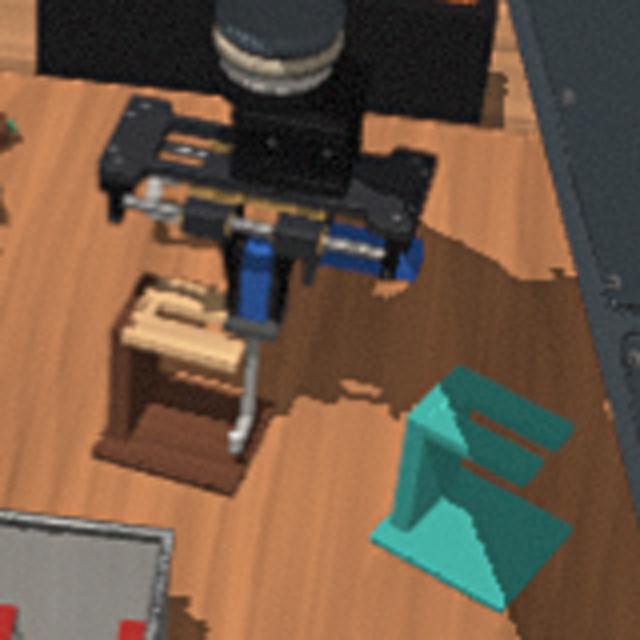

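Emit:
jog_arm(
  moves="0 0.8 0 0; -0.05 1 0 0; -0.1 1 0 0; 0 0.9 0 0; 0 0 0 0; 0 0 0 0",
)

```text
clock: 31.45
ee_pos: [0.5304, -0.3711, 0.1303]
orientation: [[0.128, 0.992, -0.001], [0.992, -0.128, 0.0], [0.0, -0.001, -1.0]]
contact_force: [-0.0, -0.2, -0.7]
grip_width: 0.0177
```

Run:
```python
from h import *
p,s=cur();print(p,s["contact_force"])
f=cam("wrist"); save(f,"w18.png",(230,150,450,330),3); f=cam("side"); save(f,"d18.png",(310,80,470,240),4)
```

```text
[ 0.53037844 -0.37106785  0.13030773  1.44240855] [-0.03508213 -0.23543022 -0.73872598]
```

View pics/w18.png

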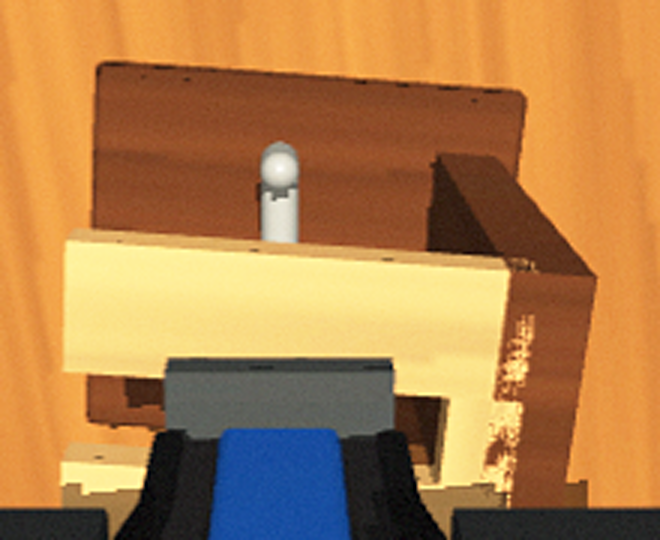

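View pics/d18.png

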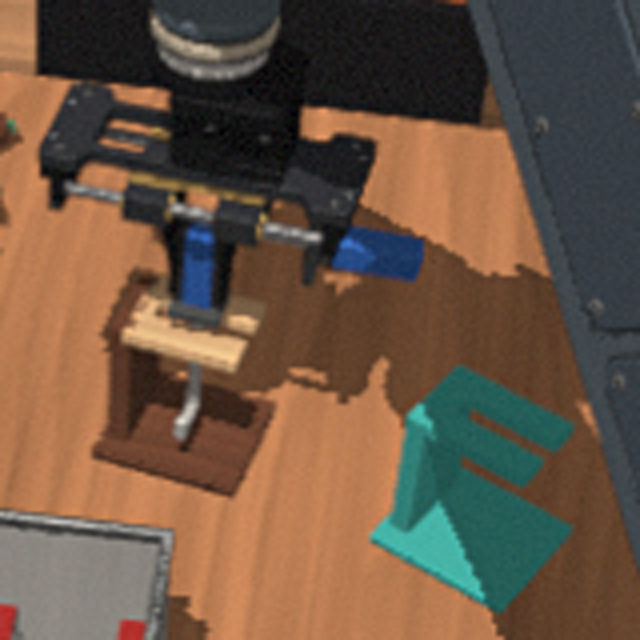

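The rod is back at the slot point. Next I'll lower it until the collar seats.

Emit:
jog_arm(
  moves="0 0 0.3 0; 0 0 0.3 0; 0 0 0.2 0; 0 0 0.1 0; 0 0 0.1 0; 0 0 0 0; 0 0 0 0",
)

```text
clock: 32.25
ee_pos: [0.5303, -0.3713, 0.1206]
orientation: [[0.129, 0.992, 0.0], [0.992, -0.129, -0.0], [-0.0, 0.0, -1.0]]
contact_force: [-0.4, 0.3, -0.6]
grip_width: 0.0178
```

Emit:
jog_arm(
  moves="0 0 0.1 0; 0 0 0.05 0; 0 0 0 0; 0 0 0 0",
)

```text
clock: 32.65
ee_pos: [0.5303, -0.3713, 0.1191]
orientation: [[0.129, 0.992, 0.0], [0.992, -0.129, -0.0], [-0.0, 0.0, -1.0]]
contact_force: [0.5, 0.5, -1.8]
grip_width: 0.0177
```

Emit:
jog_arm(
  moves="0 0 0.05 0; 0 0 0 0; 0 0 0 0",
)

```text
clock: 32.95
ee_pos: [0.5303, -0.3713, 0.119]
orientation: [[0.129, 0.992, 0.0], [0.992, -0.129, -0.0], [-0.0, 0.0, -1.0]]
contact_force: [-1.0, 1.2, 2.7]
grip_width: 0.0179
```

Emit:
jog_arm(
  moves="0 0 0.05 0; 0 0 0 0; 0 0 0 0",
)

```text
clock: 33.25
ee_pos: [0.5303, -0.3713, 0.1189]
orientation: [[0.129, 0.992, 0.0], [0.992, -0.129, -0.0], [-0.0, 0.0, -1.0]]
contact_force: [-1.1, 1.6, 5.3]
grip_width: 0.0173
```

Seated: z stays at 0.119 and the contact force has risen. I'll back off the preload slightly and then open.

Emit:
jog_arm(
  moves="0 0 -0.1 0; 0 0 0 0",
)

```text
clock: 33.45
ee_pos: [0.5304, -0.3714, 0.119]
orientation: [[0.129, 0.992, 0.0], [0.992, -0.129, -0.0], [-0.0, 0.0, -1.0]]
contact_force: [0.3, 0.3, 0.6]
grip_width: 0.0176
```

Emit:
jog_arm(
  moves="0 0 0 0; 0 0 0 0; 0 0 0 0; 0 0 0 0; 0 0 0 0; 0 0 0 0; 0 0 0 0; 0 0 0 0",
  claw=1,
)

```text
clock: 34.25
ee_pos: [0.5303, -0.3713, 0.1191]
orientation: [[0.129, 0.992, 0.0], [0.992, -0.129, -0.0], [-0.0, 0.0, -1.0]]
contact_force: [-0.3, 0.2, -0.3]
grip_width: 0.074
```

Run:
```python
from h import *
p,s=cur();print(p,s["contact_force"],s["grip_width"])
f=cam("wrist"); save(f,"w19.png")
```

```text
[ 0.53026829 -0.37132303  0.11907361  1.441816  ] [-0.29227742  0.19763987 -0.33601765] 0.07399895693056573
```

View pics/w19.png

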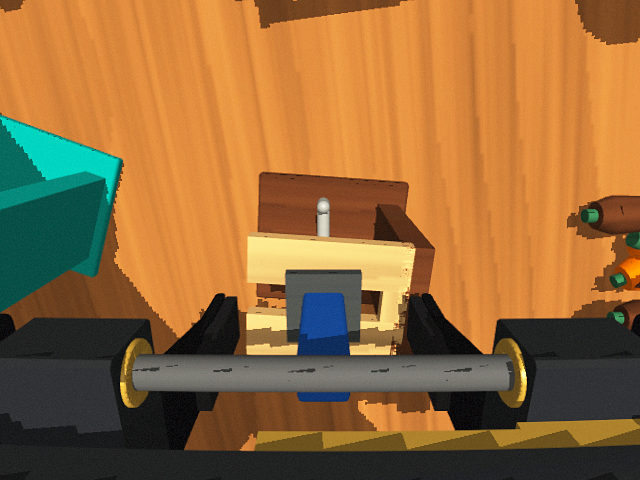

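The rod hangs in the fork and the fingers are clear of it. I'll retreat upward and then toward the robot.

Emit:
jog_arm(
  moves="0 0 -0.5 0; 0 0 -1.5 0; 0 0 -2 0; 0 0 -3 0; 0 0 -3 0; 0 0 -3 0; 0 0 -2 0; 0 -3 0 0; 0 -3 0 0; 0 -2 0 0; 0 0 0 0; 0 0 0 0; 0 0 0 0",
)

```text
clock: 35.6
ee_pos: [0.452, -0.3615, 0.2698]
orientation: [[0.128, 0.992, 0.002], [0.992, -0.128, -0.001], [-0.001, 0.002, -1.0]]
contact_force: [-0.1, -0.2, 0.4]
grip_width: 0.0873
```

Run:
```python
from h import *
p,s=cur();print(p,s["contact_force"],np.abs(s["qvel"]).max())
f=cam("wrist"); save(f,"w20.png"); f=cam("side"); save(f,"d20.png");f=cam("scene"); save(f,"s20.png")
```

```text
[ 0.45203139 -0.36153338  0.2698387   1.442094  ] [-0.12981181 -0.15508393  0.38923908] 0.01150176567216132
```

View pics/d20.png

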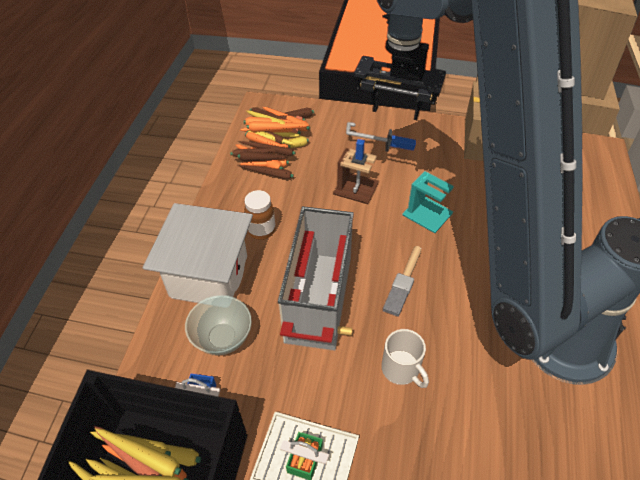

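View pics/s20.png

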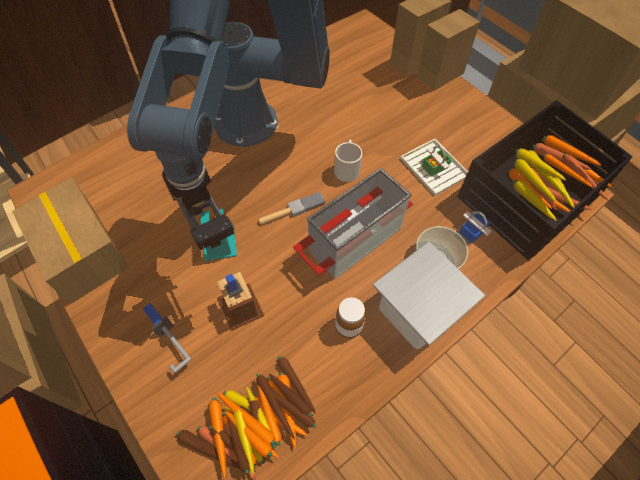

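View pics/w20.png

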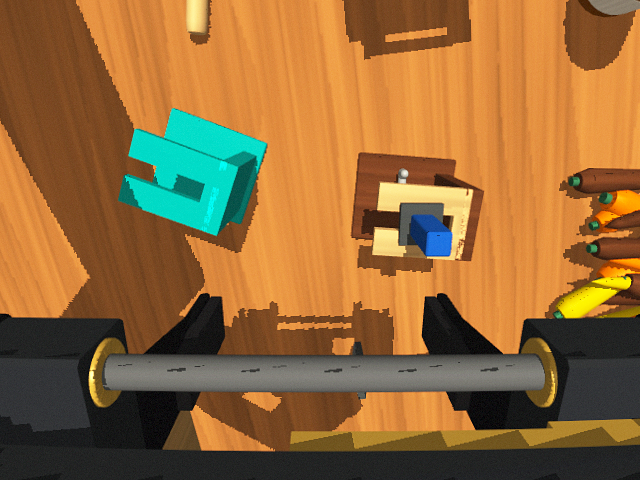

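Side view: the rod hangs in its rest at (358,165) and the basket stands upright on the tray at (305,452). Bystanders and bars are where they were, and the arm is clear of everything.

```bash
python3 -c "
from cell import env
print(env.finish_job())"
```

```text
the job is handed in; nothing more can be done
None
```

The green basket is standing upright on the drain tray, off the hook. The hook rod is hanging back in its wooden rest with the gripper clear. I handed the job in at about 36 s of the 72 s allowed.

- **Fetching:** I hooked the wire loop, lifted the basket about 6 mm and slid it under the bars to the gap. The gap's middle was measured at about +25 mm along the tank. The basket then came up in 1–3 mm steps with the load holding at about 4–5 N (rod plus basket). No reading showed contact with the bars.
- **Placing:** I lowered the basket at about 10 mm/s until the load dropped to the rod's weight. Then I took the hook down and back out of the loop without touching the basket again.
- **Returning the rod:** The collar seated within about 1 mm of where it started, with at most about 5 N of contact force. I eased that off before opening the gripper.
- **Last checks:** The final side, scene and wrist pictures show the basket upright in the tray, the rod in its rest, and the other items and bars apparently unmoved. No check failed.
- **Disagreements:** The side camera put the near edge of the tray about 7–10 mm off from the scene camera. A wrist view settled this before placing. The side and wrist views of the gap edges differed by about 2 mm.

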